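Fit the snap ring on the spindle with circlip pliers

ROBOT

A 6-joint arm with a two-finger parallel gripper is mounted at the origin on the work surface; the furniture and walls round the work are solid. World frame = base frame: x ahead of the robot, y to its left, z up, the work surface at z = 0. Lengths are in m, angles in rad, forces in N, time in s.
With the tool pointing down it reaches from about 0.225 to 0.875 m from the base axis. Payload 3.4 kg.
Tool frame: the origin (TCP) lies midway between the tips of the shut fingers; the grasp point (between the pads) lies 19 mm behind it (manip.tcp_to_grasp is the distance from the TCP to the grasp point, in m); x points along the fingers, y is the direction in which the jaws open and shut, and the axes are right-handed (so a half turn about x gives the same grasp; the last joint's range is limited). The gripper opens to 85 mm and grips with 20 to 120 N. Pads are 22 mm wide; open, the fingers measure 114 mm over their backs; the gripper's body (76 mm by 85 mm) begins 54 mm behind the grasp point. The pads swing forward as they close: fully open they stand 13 mm farther back than shut.
Start: joints at [-0.121, 0.276, 1.505, -0, 1.361, -0.121], TCP at [0.575, -0, 0.231] pointing down, gripper open.
Joint ranges: [-2.89, 2.89], [-0.75, 2.08], [0.22, 2.7], [-1.18, 4.32], [0.11, 2.71], [-2.7, 2.7]. Speed limits (rad/s): [2.57, 2.57, 3.14, 3.14, 3.14, 3.14].

INTERFACE

Orientations are given as a unit quaternion [w, x, y, z].
In Python, from rig import readout, eyes, job, manip gives the robot as it stands. The module is installed in compiled form; this text tells all that it offers.
- The arm moves only by the tool carry_out, never from a script. Its argument "deltas" is one flat list of numbers, 7 for each row, row after row: the shift along the tool's x, y, z scaled (see below), then the turn, a rotation vector about the tool's x, y, z scaled (see below), then the opening, from -1 (shut) to 1 (fully open). In form: [dx, dy, dz, ax, ay, az, grip, dx, dy, dz, ax, ay, az, grip, ...]. A call has 1 to 10 rows; each row shifts and turns the commanded pose from where the row before left it, along the tool's axes as they then stand; what a row does not reach is not made up. The controller multiplies each number of a shift by 60 mm and each number of a turn by 4 degrees. A row lasts 1/8 s, in which the tool goes at most 62.5 mm and 10.7 degrees, less where a joint would pass 70% of its speed; a pose out of reach is approached as far as the arm can. A call with a number of a shift or a turn outside -1 to 1 is refused whole. A call with a gripper value outside its range is refused whole. The fingers move at their own pace and stop on an object; "newtons" is the grip in N (left out, the last holds). Time passes only in rows, so rows that do not move let the fingers close. It gives the time, the measured TCP pose, the force and the opening at its end, in the units of the state.
- readout.get_state(): the state, without advancing time (a new reading comes with each control period).
- eyes.get_image(name): name is "scene" or "side" or "wrist"; returns a dict with "color" (480x640x3 uint8, red, green, blue), "z_map" (480x640 float32, m along the optical axis (not along the pixel's ray), 0 where there is no reading), "mtx" (3x3 intrinsics, pixels), "origin" and "orientation" of the camera in the world. Camera axes: x right, y down, z forward; pixel columns grow to the right and rows downward; lengths in m; the calibration is good to about 2 mm. A picture is of the moment at which its call begins.
- job.sign_off(): hands the job in, once; it reports no verdict.
The state is a dict: "clock": time; "qpos": joint angles; "qd": joint speeds; "effort": joint torques, N m; "position": TCP position; "ee_rot": TCP orientation; "contact_force": force on the tool from outside, world axes, zero at the start; "moment": the same for the moment, N m; "width": finger opening in m.
Only numpy, scipy, OpenCV 4.12 (cv2) and the standard library are available. Lean on these libraries where they do the work, as an engineer would, in place of code of your own. Each camera call takes 0.05 s, during which the arm holds its last target.

TASK

Take the circlip pliers out of their stand, put their two tips into the eyes of the snap ring that lies on the shoulder of the spindle, and spread the ring just enough to pass over the thick part. Press it down gently against the sprung washer until the groove is uncovered, let the ring contract fully into the groove, then put the pliers back upright in their stand. Do not overstretch the ring, touch it with the fingers or push hard on it, and leave the other things where they are.

Things in the scene. Friction and masses are not known exactly. Their poses are not given: they have to be found in the camera images.
- unit: grey square base plate 110x110x12 mm, fixed to the worktop, carrying an upright steel spindle on its centre. Origin: centre of its underside; z up. The whole spindle (with its 68 mm wide aluminium foot) stands on a rubber mount and sinks when pressed: about 4 N to start, then 3 N per mm, 10 mm at most.
- shoulder (a point): point on the spindle axis level with the shoulder on which the ring lies at the start (75 mm above the worktop, unloaded). Above it a pilot, radius 16, 12 mm high; below it the land (thick part), radius 20, 6 mm high; then the groove, floor radius 17, 8.5 mm high. It sinks with the spindle.
- groove (a point): point on the spindle axis 4.5 mm below the underside of the land (10.5 mm below the shoulder); the underside of the seated ring lies at about 0.5 mm above it. z up. It sinks with the spindle.
- washer (a joint): travel (m) of the plain steel washer (radius 37 mm) round the spindle: 0 = up, its top 1.5 mm below the land and so covering the groove; 0.007 = fully down, groove open. Springs upward: 2 N to start, 0.6 N per mm, 6 N when bottomed. The 4 mm ring can enter once it is down over 2.5 mm; then the washer holds the seated ring up against the land.
- snap_ring: loose dark steel snap ring, 4 mm thick, about 54 mm outer diameter, 66 g: bridge at the back, two sprung arms with inner lugs (radius 17 when closed), two round eyes in front. Origin: centre of the bore on the underside; x points from the centre to the gap between the eyes, y to the left eye, z up. The arms pivot 26 mm behind the centre, 6 mm to each side.
- ring_arm_left (a joint): angle (rad) of the ring's left (+y) arm; 0 = contracted, grows as it is spread; spring 0.05 N m at 0 and 0.5 N m per rad more. The lugs clear the land at about 0.19; 0.20 to 0.26 is right; above 0.36 the ring is overstretched.
- ring_arm_right (a joint): angle (rad) of the ring's right (-y) arm, as for the left one.
- eye_left (a point): centre of the upper mouth of the left eye: an upright sleeve 10 mm high (from the ring's underside), outer diameter 14, through hole diameter 8 mm. With the ring contracted it is 31 mm ahead of the ring's centre and 9 mm to the left.
- eye_right (a point): the same for the right eye (9 mm to the right).
- pliers: loose circlip pliers (left lever), 135 g, 126 mm high, upright in the stand, tips down. Origin: between the lower ends of the tips; z up, y from right tip to left tip, x across the flat. Rivet at z = 56 mm. Black handles z = 80 to 126 mm, 18 mm wide in x, leaning apart: 53 mm over the outside at z = 100, 63 at the top. Squeezing them along y spreads the tips by about as much (spring 4 N a handle, 10 N after 35 mm).
- pliers_jaw (a joint): opening angle (rad) between the two levers; 0 = free, tips 12 mm apart, closer than the eyes (18 mm): a first squeeze to about 0.12 brings them to the same distance. Each rad spreads the tips by about 53 mm; limit 1. About 0.7 to 0.77 spreads the ring by the right amount once the tips are in the eyes.
- tip_left (a point): lower end of the left tip: a steel pin 4 mm in diameter and 8.5 mm long below a square shoulder 16 mm (x) by 10 mm (y), which comes to rest on the top of the eye. As the tips spread they also swing up, by 3 mm at the full spread needed, so follow down a little or the pins leave the eyes.
- tip_right (a point): the same for the right tip.
- stand: fixed beech stand for the pliers, 64x84 mm, 52 mm high. Origin: centre of its underside; y along the slot, z up. The slot is 46 mm long in y, 20 mm wide in x at the bottom (up to z = 32) and flares above to 32 mm; the tips' shoulders rest on its floor 20 mm above the origin, the pins hang in a channel below.
- stand_slot (a point): where the pliers' origin lies when they stand in the slot: on the stand's axis, 11.5 mm above the worktop.
- oil_bottle: small orange bottle with a red cap, 35 mm diameter, 112 mm high, loose bystander; origin at its underside.
- washer_tin: round tin with a green lid, 69 mm diameter, 24 mm high, loose bystander; origin at its underside.
Mind the look-alikes: they are no part of the job. What is shaped like the pliers but green, orange or red is not meant.

How it is judged:
By the outcome, as a careful person would: the job done as asked, in the order asked, and still so for the second after the job is handed in, with the robot touching nothing.
It also fails if it takes over 62 s, if anything falls off the work surface, if the arm or the gripper's body presses on something with over 40 N, if the wrist force passes 120 N, or if a joint passes its speed limit or range.

## Working session

There is one attempt and no reset: what is moved stays moved. The work goes in short steps, Python scripts to look and compute and a tool call to move; the robot and the scene stay as the last step left them, time stands still between calls to the robot, and variables do not carry over. Pictures are saved under pics/ and viewed, and the job is handed in when it is done.

Besides the shell and the picture viewer there is one more tool, called by a JSON object that holds its "name" and its "arguments", one argument or row to a line. carry_out: Moves the arm, as the interface text tells. Its arguments: {"type":"object","properties":{"deltas":{"type":"array"},"newtons":{"type":"number"}},"required":["deltas"]}

```bash
mkdir -p pics; ls; cat > h.py <<'E'
import numpy as np, cv2, pickle
from rig import readout, eyes, job, manip
from scipy.spatial.transform import Rotation as R
def rot(q): return R.from_quat([q[1],q[2],q[3],q[0]]).as_matrix()
def grab(n,tag):
    d=eyes.get_image(n); pickle.dump(d,open(f'pics/{tag}.pkl','wb')); cv2.imwrite(f'pics/{tag}.png',d['color'][:,:,::-1]); return d
def load(tag): return pickle.load(open(f'pics/{tag}.pkl','rb'))
def cloud(d):
    K=d['mtx'];z=d['z_map'];v,u=np.mgrid[0:480,0:640]
    p=np.stack([(u-K[0,2])/K[0,0]*z,(v-K[1,2])/K[1,1]*z,z],-1)
    return p@rot(d['orientation']).T+np.array(d['origin'])
def ray(d,u,v,h):
    K=d['mtx'];r=rot(d['orientation'])@np.array([(u-K[0,2])/K[0,0],(v-K[1,2])/K[1,1],1]);o=np.array(d['origin'])
    return o+r*(h-o[2])/r[2]
def proj(d,p):
    q=rot(d['orientation']).T@(np.array(p)-np.array(d['origin']));K=d['mtx'];return q[0]/q[2]*K[0,0]+K[0,2],q[1]/q[2]*K[1,1]+K[1,2]
E
python3 - <<'E'
from h import *
for n in ['scene','side','wrist']:
    d=grab(n,n+'0');print(n,d['origin'],d['orientation'],d['mtx'][0,0])
print(readout.get_state(),manip.tcp_to_grasp)
E
```

```text
pics
scene [ 0.07723316 -0.6255171   0.78423663] [-0.33474299  0.87440716 -0.32445221  0.1344991 ] 448.8524137614539
side [ 0.45355092 -1.44575148  0.64688247] [-0.55188805  0.83358905 -0.01929949  0.01328185] 599.1619807872099
wrist [0.5754422  0.08373718 0.3735044 ] [ 1.65338357e-01  9.86235945e-01  5.91629208e-04 -1.24017995e-03] 336.33299733174675
{'clock': 0.15, 'qpos': array([-1.20962969e-01,  2.76428431e-01,  1.50582419e+00,  2.67081064e-06,
        1.36071735e+00, -1.20957605e-01]), 'qd': array([ 0.00036702, -0.00165722, -0.00352098,  0.00025178,  0.00178598,
       -0.00047579]), 'effort': array([ 9.65923646e-04, -4.17143512e+01, -2.46032345e+01, -1.26433165e-04,
        7.58384820e-03, -3.43765259e-05]), 'position': array([5.74606653e-01, 6.46765686e-05, 2.30657812e-01]), 'ee_rot': array([ 0.49961447,  0.49970183,  0.50038233, -0.5003009 ]), 'contact_force': array([ 0.84648289, -0.25318338,  0.22450396]), 'moment': array([ 0.01006102,  0.03426586, -0.01096315]), 'width': 0.08524845996221941} 0.0187
```

View pics/scene0.png

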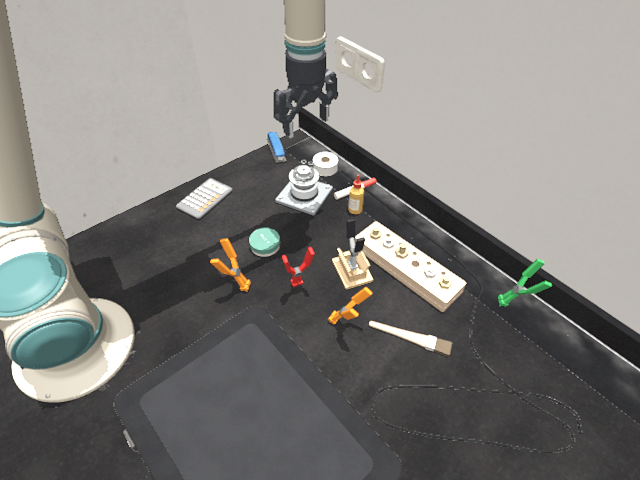

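View pics/side0.png

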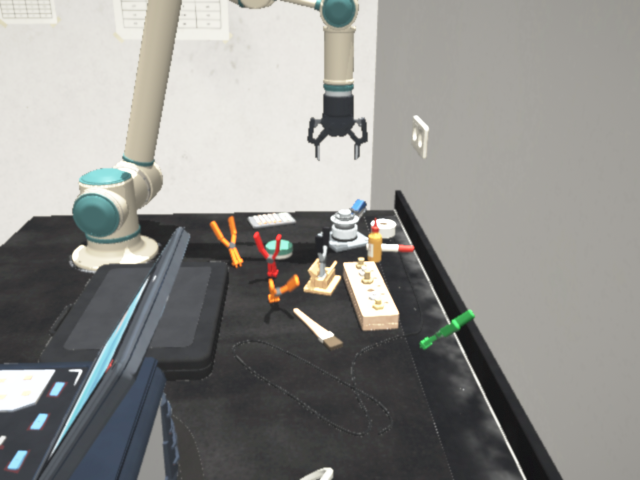

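View pics/wrist0.png

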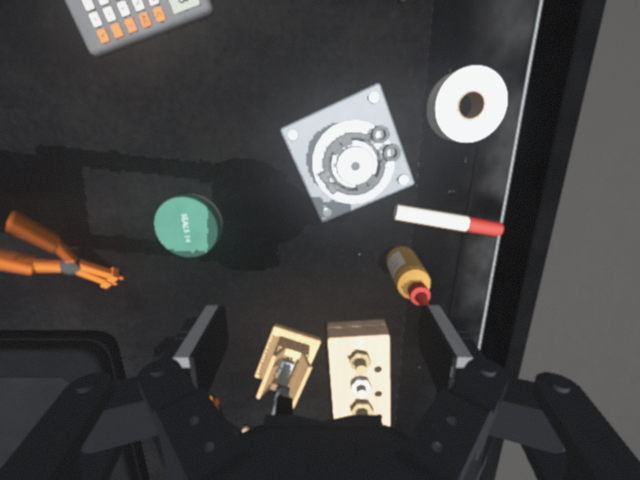

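The scene shows the black pliers in the beech stand at scene (352,255), the unit at (304,190) and the ring's eyes at wrist (378,133) and (390,153). The look-alikes are orange at scene (233,268) and (350,307), red at (297,268) and green at (522,285). Only the black-handled one in the stand fits the description. Next I'll enlarge it to confirm.

```bash
python3 - <<'E'
from h import *
def crop(tag,x0,x1,y0,y1,w,h):
    im=cv2.imread(f'pics/{tag}.png')[y0:y1,x0:x1]; return cv2.resize(im,(w,h),interpolation=cv2.INTER_CUBIC)
a=crop('wrist0',270,430,70,230,400,400);b=crop('wrist0',240,340,310,410,400,400)
cv2.imwrite('pics/c0.png',np.hstack([a,b]))
a=crop('scene0',310,390,210,290,400,400);b=crop('scene0',265,345,150,230,400,400)
cv2.imwrite('pics/c1.png',np.hstack([a,b]))
E
```

```text
(no output)
```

View pics/c0.png

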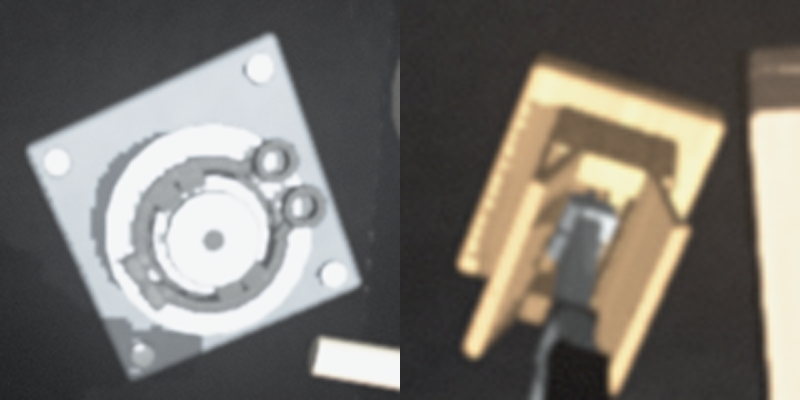

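View pics/c1.png

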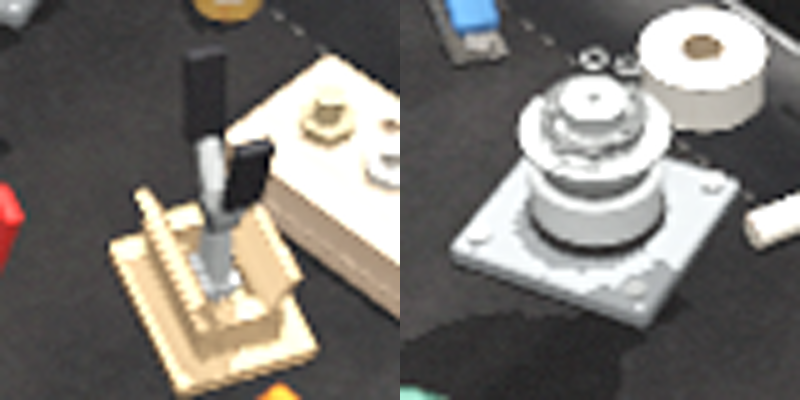

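```bash
python3 - <<'E'
from h import *
np.set_printoptions(precision=4,suppress=True)
d=load('wrist0')
cs=[ray(d,*p,0.012)[:2] for p in [(380,83.2),(280.8,129.2),(322,222),(414,184)]]
print(cs,np.mean(cs,0))
print('pilot',ray(d,354.8,166,.087)); e=[ray(d,378.8,134,.085),ray(d,390.8,152.4,.085)];print(e,np.mean(e,0))
p=ray(d,354.8,166,.087);m=np.mean(e,0)-p;print(np.linalg.norm(m),np.degrees(np.arctan2(m[1],m[0])), np.linalg.norm(e[0]-e[1]))
# stand base top: rough corners
c=cloud(d)
for u,v in [(374,133),(354,166),(300,345),(330,140)]: print(u,v,c[v,u])
s=load('scene0');cc=cloud(s)
m=(cc[...,0]>.4)&(cc[...,0]<.8)&(cc[...,1]<-.02)&(cc[...,1]>-.25)&(cc[...,2]>.02)
hsv=cv2.cvtColor(s['color'],cv2.COLOR_RGB2HSV)
mm=m&(hsv[...,2]<60)&(cc[...,2]>.07)
n,l,st,ce=cv2.connectedComponentsWithStats(mm.astype('uint8'))
for i in range(1,n):
    if st[i,4]>10: print(st[i],cc[l==i].mean(0),cc[l==i].min(0),cc[l==i].max(0))
E
```

```text
[array([0.6308, 0.12  ]), array([0.5318, 0.0771]), array([ 0.5739, -0.0216]), array([0.6729, 0.0211])] [0.6023 0.0491]
pilot [0.6017 0.0491 0.087 ]
[array([0.6208, 0.0747, 0.085 ]), array([0.6316, 0.0601, 0.085 ])] [0.6262 0.0674 0.085 ]
0.030566346313102868 36.80976559650807 0.018200613537159228
374 133 [0.6168 0.0755 0.0851]
354 166 [0.6011 0.0491 0.0871]
300 345 [ 0.5464 -0.1803  0.0184]
330 140 [0.5811 0.0691 0.0678]
[298  57  28  29 320] [ 0.574  -0.0361  0.3806] [ 0.5412 -0.0408  0.3584] [ 0.603  -0.0209  0.4036]
[314  88   8   7  23] [ 0.5889 -0.0213  0.3309] [ 0.5807 -0.0232  0.3242] [ 0.5981 -0.0201  0.3365]
[302  94   7   8  22] [ 0.5589 -0.0209  0.3293] [ 0.5511 -0.0221  0.3223] [ 0.566  -0.02    0.3345]
[346 221   9  18 133] [ 0.5334 -0.1907  0.117 ] [ 0.5254 -0.1977  0.0947] [ 0.5429 -0.1817  0.1384]
[355 240  10  12  76] [ 0.5148 -0.2352  0.1192] [ 0.5072 -0.2409  0.1005] [ 0.5242 -0.2294  0.1365]
```

```bash
python3 - <<'E'
from h import *
np.set_printoptions(precision=4,suppress=True)
d=load('wrist0');s=readout.get_state();T=rot(s['ee_rot']);print(T)
p=s['position']
for a in [0,.05,.084,.1,.19]: print(a,proj(d,p+T[:,0]*a))
print('cam in tool',T.T@(np.array(d['origin'])-p)); print(T.T@rot(d['orientation']))
# stand base corners via side/scene/wrist beech mask
for t in ['scene0','wrist0']:
    q=load(t);c=cloud(q)
    m=(np.abs(c[...,0]-.525)<.07)&(np.abs(c[...,1]+.213)<.075)&(c[...,2]>.008)&(c[...,2]<.06)
    hs=cv2.cvtColor(q['color'],cv2.COLOR_RGB2HSV);m&=(hs[...,0]<25)&(hs[...,1]>60)&(hs[...,1]<150)&(hs[...,2]>80)
    P=c[m];print(t,len(P),P.min(0),P.max(0))
    r=cv2.minAreaRect((P[:,:2]*1000).astype('float32'));print(r)
    hh=np.histogram(P[:,2],bins=20);print(hh)
E
```

```text
[[-0.0014  1.     -0.    ]
 [ 0.0002 -0.     -1.    ]
 [-1.     -0.0014 -0.0002]]
0 (np.float64(321.49273114383044), np.float64(305.7150955271424))
0.05 (np.float64(321.83870032231727), np.float64(264.3449527495641))
0.084 (np.float64(321.9966817722598), np.float64(245.4539198288841))
0.1 (np.float64(322.0573459034118), np.float64(238.19985234745934))
0.19 (np.float64(322.2985856324232), np.float64(209.35299935182934))
cam in tool [-0.1428  0.0006 -0.0837]
[[ 0.0013 -0.3263  0.9453]
 [ 1.      0.0011 -0.001 ]
 [-0.0008  0.9453  0.3263]]
scene0 872 [ 0.4834 -0.2875  0.008 ] [ 0.5899 -0.1621  0.0546]
((535.9868774414062, -225.73684692382812), (105.62240600585938, 125.47538757324219), 1.0989086627960205)
(array([125,  97,  46,  43,  42,  61,  52,  47,  54,  63,  66,  32,  27,
        15,  18,  20,  21,  21,  19,   3]), array([0.008 , 0.0103, 0.0127, 0.015 , 0.0173, 0.0197, 0.022 , 0.0243,
       0.0267, 0.029 , 0.0313, 0.0337, 0.036 , 0.0383, 0.0407, 0.043 ,
       0.0453, 0.0477, 0.05  , 0.0523, 0.0546]))
wrist0 2445 [ 0.4846 -0.2594  0.008 ] [ 0.5949 -0.1561  0.0542]
((539.1939086914062, -203.94309997558594), (103.19326782226562, 103.85359191894531), 85.54095458984375)
(array([284, 399,  57,  48,  60,  95,  68,  63,  75,  68, 159, 101,  90,
        91,  87,  84,  99,  87, 228, 202]), array([0.008 , 0.0103, 0.0127, 0.015 , 0.0173, 0.0196, 0.0219, 0.0242,
       0.0265, 0.0288, 0.0311, 0.0334, 0.0357, 0.038 , 0.0403, 0.0426,
       0.045 , 0.0473, 0.0496, 0.0519, 0.0542]))
```

{"name": "carry_out", "arguments": {
  "deltas": [0, -0.2, 0.9, 1, 0, 0, 1, 0, -0.14, 0.9, 1, 0, 0, 1, 0, -0.08, 0.9, 1, 0, 0, 1, 0, 0, 0.83, 1, 0, 0, 1, 0, 0, 0, 1, 0, 0, 1, 0, 0, 0, 1, 0, 0, 1, 0, 0, 0, 1, 0, 0, 1, 0, 0, 0, 1, 0, 0, 1, 0, 0, 0, 1, 0, 0, 1, 0, 0, 0, 1, 0, 0, 1],
  "newtons": 20
}}

```text
clock: 1.4
position: [0.528, -0.2087, 0.2309]
ee_rot: [-0.298, -0.641, -0.298, 0.641]
contact_force: [-0.0, -0.0, 0.4]
width: 0.0851
```

{"name": "carry_out", "arguments": {
  "deltas": [0, 0, 0, 1, 0, 0, 1, 0, 0, 0, 1, 0, 0, 1, 0, 0, 0, 1, 0, 0, 1, 0, 0, 0, 1, 0, 0, 1, 0, 0, 0, 1, 0, 0, 1, 0, 0, 0, 1, 0, 0, 1, 0, 0, 0, 1, 0, 0, 1, 0, 0, 0, 1, 0, 0, 1, 0, 0, 0, 1, 0, 0, 1, 0, 0, 0, 1, 0, 0, 1]
}}

```text
clock: 2.65
position: [0.528, -0.2087, 0.2309]
ee_rot: [-0.061, -0.704, -0.061, 0.705]
contact_force: [0.2, 1.7, 0.1]
width: 0.0853
```

{"name": "carry_out", "arguments": {
  "deltas": [0, 0, 0, 1, 0, 0, 1, 0, 0, 0, 1, 0, 0, 1, 0, 0, 0, 1, 0, 0, 1, 0, 0, 0, 1, 0, 0, 1, 0, 0, 0, 1, 0, 0, 1, 0, 0, 0, 1, 0, 0, 1, 0, 0, 0, 1, 0, 0, 1, 0, 0, 0, 1, 0, 0, 1, 0, 0, 0, 0.25, 0, 0, 1]
}}

```text
clock: 3.78
position: [0.5281, -0.2087, 0.231]
ee_rot: [0.141, -0.693, 0.141, 0.693]
contact_force: [0.2, 1.0, -0.8]
width: 0.0856
```

```bash
python3 - <<'E'
from h import *
np.set_printoptions(precision=4,suppress=True)
d=grab('wrist','w1');s=readout.get_state();T=rot(s['ee_rot']);print(s['clock'],s['position'],s['qpos'],T,np.degrees(np.arctan2(T[1,1],T[0,1])))
grab('scene','s1')
E
```

```text
3.825 [ 0.5281 -0.2087  0.2311] [-0.4989  0.2656  1.5203  0.      1.3563  1.4736] [[-0.0004 -0.391  -0.9204]
 [ 0.0003 -0.9204  0.391 ]
 [-1.     -0.0001  0.0005]] -113.01558494395711
```

View pics/w1.png

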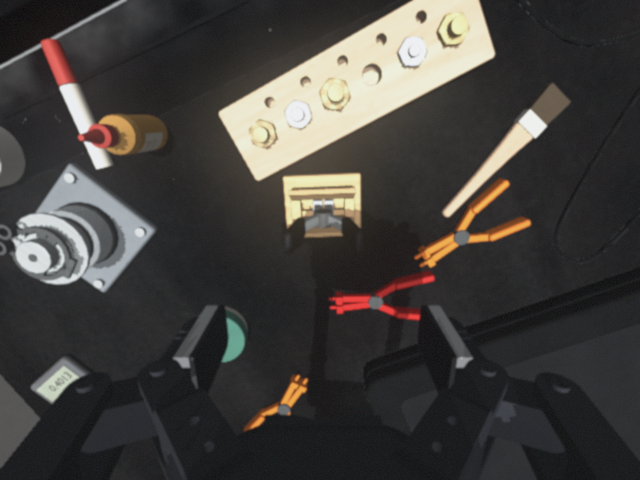

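The stand is seen squarely at wrist (322,205), and the black handles are near (297,235) and (346,235). I'll enlarge and measure.

```bash
python3 - <<'E'
from h import *
np.set_printoptions(precision=4,suppress=True)
d=load('w1');im=cv2.imread('pics/w1.png')
g=cv2.convertScaleAbs(im[160:280,262:382],alpha=2.0,beta=20);cv2.imwrite('pics/c2.png',cv2.resize(g,(600,600),interpolation=cv2.INTER_CUBIC))
c=cloud(d)
sub=c[160:280,262:382]
for lo,hi in [(.128,.15),(.09,.128),(.048,.058),(.01,.016)]:
    m=((sub[...,2]>lo)&(sub[...,2]<hi)).astype('uint8')
    n,l,st,ce=cv2.connectedComponentsWithStats(m)
    for i in range(1,n):
        if st[i,4]>8: P=sub[l==i];print(lo,st[i],ce[i]+[262,160],P.mean(0),P.min(0),P.max(0))
E
```

```text
0.128 [ 20  69  14  25 292] [288.6027 241.0342] [ 0.5382 -0.1857  0.1358] [ 0.5287 -0.1912  0.1282] [ 0.546  -0.1789  0.1396]
0.128 [ 89  68  14  25 287] [357.4251 239.8502] [ 0.519  -0.2335  0.1359] [ 0.509  -0.2399  0.1281] [ 0.5266 -0.2269  0.1396]
0.09 [ 24  57  24  32 323] [299.2167 228.839 ] [ 0.5372 -0.1923  0.1103] [ 0.5261 -0.1982  0.0902] [ 0.5456 -0.1857  0.1279]
0.09 [ 76  56  23  30 315] [346.7302 227.8222] [ 0.523  -0.2283  0.1106] [ 0.5126 -0.2385  0.0906] [ 0.5289 -0.2199  0.128 ]
0.048 [ 26  28  68   9 422] [321.5095 191.8294] [ 0.5476 -0.2163  0.0514] [ 0.5333 -0.2475  0.048 ] [ 0.5611 -0.1851  0.0543]
0.048 [ 42  69  38   9 239] [323.046  232.9707] [ 0.5084 -0.2013  0.0512] [ 0.4995 -0.2188  0.048 ] [ 0.5164 -0.1819  0.0538]
0.01 [ 21  14  78  53 820] [327.6585 186.5646] [ 0.5428 -0.2216  0.0109] [ 0.4879 -0.2573  0.01  ] [ 0.5702 -0.1749  0.0159]
0.01 [ 23  36   7  32 103] [288.1262 211.4563] [ 0.5344 -0.1703  0.0108] [ 0.5186 -0.1777  0.01  ] [ 0.5508 -0.1615  0.0131]
0.01 [40 43 11  7 60] [306.9167 206.1167] [ 0.532  -0.1921  0.0113] [ 0.5271 -0.1985  0.01  ] [ 0.5368 -0.1858  0.0141]
0.01 [72 42 10  7 59] [338.5424 205.1356] [ 0.5194 -0.2246  0.0113] [ 0.5153 -0.23    0.0101] [ 0.5245 -0.2189  0.0155]
```

View pics/c2.png

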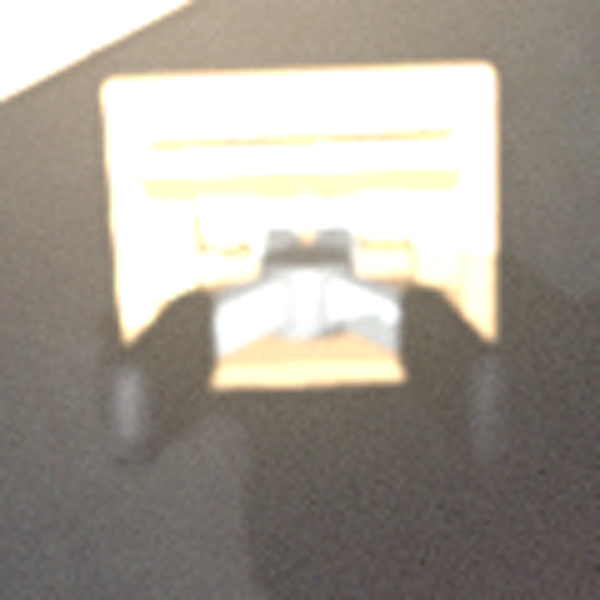

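{"name": "carry_out", "arguments": {
  "deltas": [0.7, 0, 0, -0.27, 0, 0, 1, 0.7, 0, 0, 0, 0, 0, 1, 0.5, 0, 0, 0, 0, 0, 1, 0.36, 0, 0, 0, 0, 0, 1, 0, 0, 0, 0, 0, 0, 1]
}}

```text
clock: 4.5
position: [0.527, -0.2081, 0.094]
ee_rot: [0.135, -0.693, 0.134, 0.696]
contact_force: [0.7, 0.7, 0.5]
width: 0.0855
```

```bash
python3 - <<'E'
from h import *
d=grab('wrist','w2');s=readout.get_state();print(s['position'],s['contact_force'],s['width'])
E
```

```text
[ 0.52804327 -0.20869229  0.09537949] [-0.37172077  0.57301194  0.68783862] 0.08543614481648425
```

View pics/w2.png

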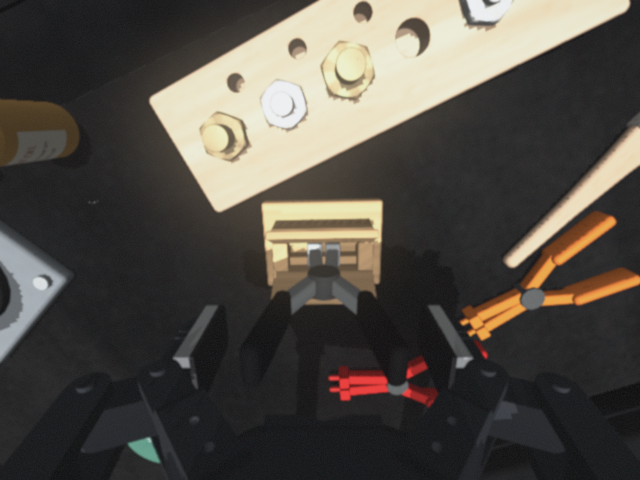

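{"name": "carry_out", "arguments": {
  "deltas": [0, 0, 0, 0, 0, 0, 0.5, 0, 0, 0, 0, 0, 0, 0.4, 0, 0, 0, 0, 0, 0, 0.3, 0, 0, 0, 0, 0, 0, 0.25, 0, 0, 0, 0, 0, 0, 0.2, 0, 0, 0, 0, 0, 0, 0.2],
  "newtons": 20
}}

```text
clock: 5.3
position: [0.5297, -0.2096, 0.0979]
ee_rot: [-0.134, 0.696, -0.135, -0.693]
contact_force: [0.7, 0.1, 5.9]
width: 0.0517
```

```bash
python3 - <<'E'
from h import *
d=grab('wrist','w3');s=readout.get_state();print(s['position'],s['contact_force'],s['width'])
E
```

```text
[ 0.52972504 -0.20960508  0.09788703] [-0.37531884  0.34525706  6.02287972] 0.05153529897158777
```

View pics/w3.png

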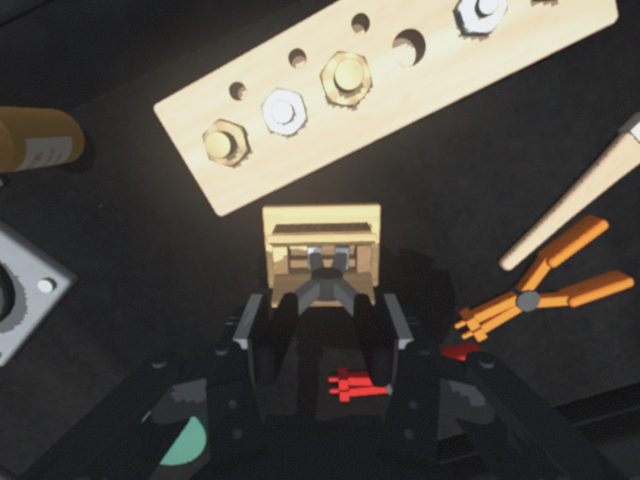

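{"name": "carry_out", "arguments": {
  "deltas": [-0.1, 0, 0, 0, 0, 0, 0.2, -0.2, 0, 0, 0, 0, 0, 0.2, -0.4, 0, 0, 0, 0, 0, 0.2, -0.5, 0, 0, 0, 0, 0, 0.2, -0.5, 0, 0, 0, 0, 0, 0.2, -0.3, 0, 0, 0, 0, 0, 0.2, 0, 0, 0, 0, 0, 0, 0.2]
}}

```text
clock: 6.22
position: [0.5291, -0.2092, 0.2177]
ee_rot: [-0.134, 0.696, -0.135, -0.693]
contact_force: [0.7, -0.3, -1.0]
width: 0.0515
```

```bash
python3 - <<'E'
from h import *
d=grab('wrist','w4');s=readout.get_state();print(s['position'],s['contact_force'],s['width'],rot(s['ee_rot'])[:,0])
c=cv2.convertScaleAbs(d['color'][200:360,240:400,::-1],alpha=1.6,beta=10);cv2.imwrite('pics/c4.png',cv2.resize(c,(640,600),interpolation=cv2.INTER_CUBIC))
E
```

```text
[ 0.52833221 -0.2087906   0.21633613] [-0.28900941  0.47355701 -2.47708705] 0.0512478337899276 [ 1.12962536e-03 -5.39706583e-04 -9.99999216e-01]
```

View pics/c4.png

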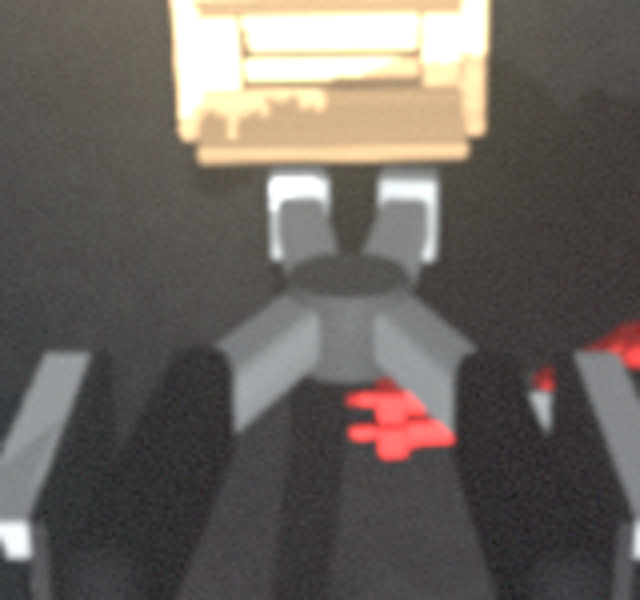

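```bash
cat >> h.py <<'E'
def pl(tag,pos,T):
    d=load(tag);c=(cloud(d)-pos)@T   # tool coords
    return d,c
E
python3 - <<'E'
from h import *
np.set_printoptions(precision=4,suppress=True)
s=readout.get_state();T=rot(s['ee_rot']);d,c=pl('w4',s['position'],T)
# points of pliers: tool x (below tcp) between .04 and .09
for lo,hi in [(.055,.065),(.065,.072),(.072,.078),(.078,.083),(.083,.1)]:
  m=(c[...,0]>lo)&(c[...,0]<hi)&(abs(c[...,1])<.05)&(abs(c[...,2])<.03)
  P=c[m];
  if len(P): print(lo,len(P),P.min(0),P.max(0),P[P[:,1]<0].mean(0),P[P[:,1]>0].mean(0))
v=246
print([(u,c[v,u].round(4)) for u in range(304,354,2)])
v=250
print([(u,c[v,u].round(4)) for u in range(304,354,2)])
E
```

```text
0.055 158 [ 0.0552 -0.0087 -0.0028] [0.065  0.0162 0.0052] [ 0.0599 -0.0049 -0.0016] [ 0.06    0.0125 -0.0013]
0.065 316 [ 0.065  -0.0102 -0.0061] [0.072  0.0179 0.0098] [ 0.0684 -0.006  -0.0022] [ 0.068   0.0138 -0.0021]
0.072 44 [ 0.072  -0.0103 -0.0063] [ 0.0755  0.0188 -0.0039] [ 0.0734 -0.0055 -0.0054] [ 0.0736  0.0139 -0.0055]
[(304, array([ 0.2155, -0.0205,  0.0471])), (306, array([ 0.2166, -0.0183,  0.0475])), (308, array([ 0.0729, -0.0096, -0.0053])), (310, array([ 0.0719, -0.0082, -0.0057])), (312, array([ 0.0732, -0.0069, -0.0052])), (314, array([ 0.0731, -0.0055, -0.0052])), (316, array([ 0.071 , -0.0041, -0.006 ])), (318, array([ 0.0728, -0.0027, -0.0053])), (320, array([ 0.0721, -0.0013, -0.0056])), (322, array([0.2154, 0.    , 0.0471])), (324, array([0.2166, 0.0023, 0.0475])), (326, array([0.2155, 0.0046, 0.0471])), (328, array([0.2165, 0.0069, 0.0475])), (330, array([0.2156, 0.0092, 0.0472])), (332, array([0.2157, 0.0114, 0.0472])), (334, array([0.215 , 0.0137, 0.0469])), (336, array([ 0.0727,  0.0097, -0.0053])), (338, array([ 0.0718,  0.011 , -0.0057])), (340, array
[... 635 characters left out ...]
array([ 0.0692, -0.0013, -0.0037])), (322, array([0.2146, 0.    , 0.0517])), (324, array([0.2156, 0.0023, 0.052 ])), (326, array([0.2155, 0.0046, 0.052 ])), (328, array([0.2182, 0.007 , 0.053 ])), (330, array([0.2168, 0.0092, 0.0525])), (332, array([0.2165, 0.0115, 0.0524])), (334, array([ 0.0699,  0.0082, -0.0035])), (336, array([ 0.0678,  0.0095, -0.0043])), (338, array([ 0.0679,  0.0109, -0.0042])), (340, array([ 0.0679,  0.0122, -0.0042])), (342, array([ 0.0674,  0.0135, -0.0044])), (344, array([ 0.0665,  0.0148, -0.0048])), (346, array([ 0.0668,  0.0162, -0.0047])), (348, array([ 0.0673,  0.0176, -0.0045])), (350, array([0.216 , 0.0321, 0.0522])), (352, array([0.216 , 0.0344, 0.0522]))]
```

```bash
python3 - <<'E'
import numpy as np
D=np.array([.0967,.2803])/15/.06
for k in range(15):
    f=np.radians(-111.9+3.913*k); print(k,round(D@[np.cos(f),np.sin(f)],3),round(D@[np.sin(f),-np.cos(f)],3))
E
```

```text
0 -0.329 0.016
1 -0.329 -0.006
2 -0.328 -0.028
3 -0.326 -0.051
4 -0.321 -0.073
5 -0.316 -0.095
6 -0.308 -0.116
7 -0.3 -0.137
8 -0.29 -0.157
9 -0.278 -0.176
10 -0.266 -0.195
11 -0.252 -0.213
12 -0.237 -0.229
13 -0.22 -0.245
14 -0.203 -0.259
```

{"name": "carry_out", "arguments": {
  "deltas": [0, -0.33, 0.016, -0.98, 0, 0, 0.2, 0, -0.33, -0.006, -0.98, 0, 0, 0.2, 0, -0.33, -0.03, -0.98, 0, 0, 0.2, 0, -0.326, -0.05, -0.98, 0, 0, 0.2, 0, -0.32, -0.073, -0.98, 0, 0, 0.2, 0, -0.316, -0.095, -0.98, 0, 0, 0.2, 0, -0.308, -0.116, -0.98, 0, 0, 0.2, 0, -0.3, -0.137, -0.98, 0, 0, 0.2, 0, -0.29, -0.157, -0.98, 0, 0, 0.2, 0, -0.278, -0.176, -0.98, 0, 0, 0.2]
}}

```text
clock: 7.52
position: [0.5933, -0.0206, 0.2157]
ee_rot: [0.108, 0.699, 0.108, -0.699]
contact_force: [0.2, -0.5, -0.9]
width: 0.0515
```

{"name": "carry_out", "arguments": {
  "deltas": [0, -0.266, -0.195, -0.98, 0, 0, 0.2, 0, -0.252, -0.213, -0.98, 0, 0, 0.2, 0, -0.237, -0.23, -0.98, 0, 0, 0.2, 0, -0.22, -0.245, -0.98, 0, 0, 0.2, 0, -0.2, -0.26, -0.95, 0, 0, 0.2, 0.25, 0, 0, 0, 0, 0, 0.2, 0.2, 0, 0, 0, 0, 0, 0.2, 0, 0, 0, 0, 0, 0, 0.2]
}}

```text
clock: 8.52
position: [0.6237, 0.0709, 0.1866]
ee_rot: [-0.222, -0.67, -0.223, 0.673]
contact_force: [-0.4, -0.8, -0.4]
width: 0.0514
```

```bash
cat > look.py <<'E'
from h import *
import sys
np.set_printoptions(precision=4,suppress=True)
tag=sys.argv[1]
d=grab('wrist',tag);s=readout.get_state();T=rot(s['ee_rot'])
pickle.dump((s['position'],T),open(f'pics/{tag}.st','wb'))
print(s['clock'],s['position'],s['contact_force'],s['width'],np.degrees(np.arctan2(T[1,1],T[0,1])),T[:,0])
x0,x1,y0,y1=[int(a) for a in (sys.argv[2:6] or (250,400,180,300))]
c=d['color'][y0:y1,x0:x1,::-1];k=int(min(800/(x1-x0),600/(y1-y0)));print('k',k)
cv2.imwrite(f'pics/{tag}c.png',cv2.resize(c,None,fx=k,fy=k,interpolation=cv2.INTER_CUBIC))
E
python3 look.py w5
```

```text
8.575 [0.6244 0.0709 0.1876] [ 0.2016 -0.7791  0.3156] 0.05119599773332819 -53.29205977904541 [-0.0022 -0.0003 -1.    ]
k 5
```

View pics/w5c.png

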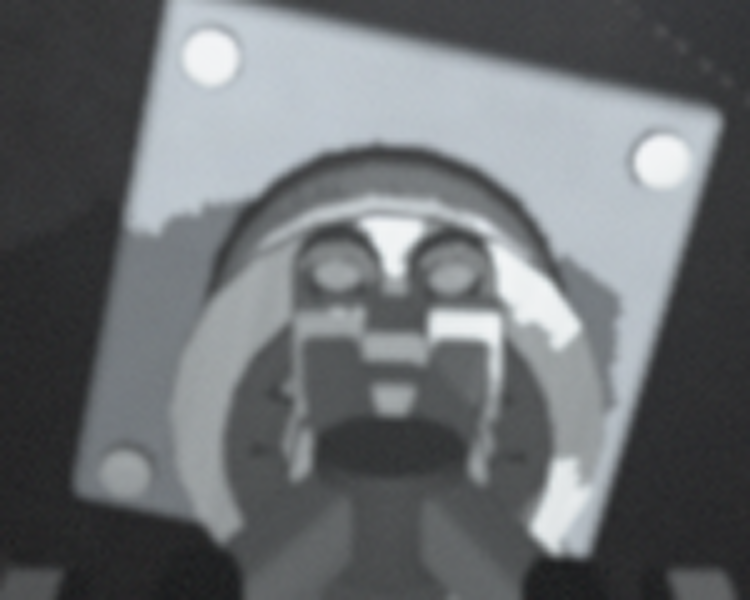

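```bash
cat > tips.py <<'E'
from h import *
import sys
np.set_printoptions(precision=4,suppress=True)
tag=sys.argv[1];d=load(tag);pos,T=pickle.load(open(f'pics/{tag}.st','rb'));c=(cloud(d)-pos)@T
# shoulder boxes: camera-facing faces
m=(c[...,0]>.066)&(c[...,0]<.0755)&(abs(c[...,1])<.05)&(c[...,2]>-.0085)&(c[...,2]<.012)
n,l,st,ce=cv2.connectedComponentsWithStats(m.astype('uint8'))
for i in range(1,n):
    if st[i,4]>15:
        P=c[l==i];print(st[i],'min',np.percentile(P,3,0),'max',np.percentile(P,97,0))
for a in sys.argv[2:]:
    u,v,h=[float(x) for x in a.split(',')]
    w=ray(d,u,v,h);print('ray',a,w,(w-pos)@T)
E
python3 tips.py w5 317.4,234.4,.085 340,235,.085; python3 - <<'E'
from h import *
np.set_printoptions(precision=4,suppress=True)
d=load('w5');pos,T=pickle.load(open('pics/w5.st','rb'));c=(cloud(d)-pos)@T
for v in (242,244,246,248,250,254,258): print(v,[tuple((c[v,u]*1000).round(1)) for u in (308,312,316,320,336,340,344,348)])
E
```

```text
[308 239  15  24 181] min [ 0.0668 -0.0097 -0.0081] max [ 0.0746 -0.0002  0.0055]
[335 239  16  25 189] min [ 0.0666  0.0087 -0.0082] max [0.075  0.0188 0.0062]
ray 317.4,234.4,.085 [0.6237 0.0752 0.085 ] [ 0.1026 -0.0038 -0.0022]
ray 340,235,.085 [0.6337 0.0611 0.085 ] [ 0.1026  0.0135 -0.0017]
242 [(np.float64(71.1), np.float64(-9.6), np.float64(-7.3)), (np.float64(70.0), np.float64(-6.9), np.float64(-7.8)), (np.float64(70.3), np.float64(-4.2), np.float64(-7.7)), (np.float64(71.2), np.float64(-1.5), np.float64(-7.3)), (np.float64(70.7), np.float64(9.2), np.float64(-7.5)), (np.float64(71.3), np.float64(11.9), np.float64(-7.3)), (np.float64(70.8), np.float64(14.6), np.float64(-7.5)), (np.float64(70.2), np.float64(17.2), np.float64(-7.7))]
244 [(np.float64(71.2), np.float64(-9.6), np.float64(-5.9)), (np.float64(71.0), np.float64(-6.9), np.float64(-6.0)), (np.float64(70.4), np.float64(-4.2), np.float64(-6.2)), (np.float64(71.9), np.float64(-1.5), np.float64(-5.6)), (np.float64(70.3), np.float64(9.2), np.float64(-6.2)), (np.float64(70.2), np.float64(11.9), np.float64(-6.3)), (np.float64
[... 1659 characters left out ...]
-1.4), np.float64(-4.4)), (np.float64(57.1), np.float64(8.8), np.float64(-4.3)), (np.float64(57.0), np.float64(11.3), np.float64(-4.4)), (np.float64(57.4), np.float64(13.9), np.float64(-4.2)), (np.float64(69.0), np.float64(17.4), np.float64(0.5))]
258 [(np.float64(111.7), np.float64(-11.7), np.float64(21.1)), (np.float64(52.8), np.float64(-6.4), np.float64(-3.3)), (np.float64(51.2), np.float64(-3.9), np.float64(-4.0)), (np.float64(51.6), np.float64(-1.4), np.float64(-3.8)), (np.float64(51.2), np.float64(8.5), np.float64(-4.0)), (np.float64(51.0), np.float64(11.0), np.float64(-4.1)), (np.float64(52.3), np.float64(13.6), np.float64(-3.5)), (np.float64(69.9), np.float64(17.5), np.float64(3.7))]
```

```bash
python3 - <<'E'
from h import *
d=load('w5');c=cv2.convertScaleAbs(d['color'][218:254,300:360,::-1],alpha=1.5,beta=0);cv2.imwrite('pics/c6.png',cv2.resize(c,None,fx=13,fy=13,interpolation=cv2.INTER_NEAREST))
E
```

View pics/c6.png

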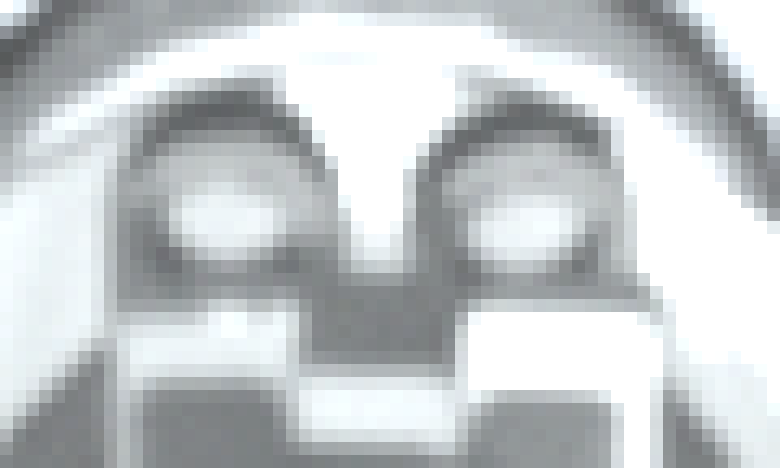

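{"name": "carry_out", "arguments": {
  "deltas": [0.12, 0.008, 0.005, 0, 0, 0, 0.2, 0.12, 0, 0, 0, 0, 0, 0.2, 0.03, 0, 0, 0, 0, 0, 0.2, 0, 0, 0, 0, 0, 0, 0.2]
}}

```text
clock: 9.07
position: [0.6252, 0.071, 0.1724]
ee_rot: [-0.223, -0.671, -0.223, 0.671]
contact_force: [-0.1, -0.1, -1.3]
width: 0.0513
```

```bash
python3 look.py w6 285 365 200 260; python3 tips.py w6
```

```text
9.125 [0.6253 0.071  0.1726] [-0.1702  0.2167 -1.7726] 0.051243250438696666 -53.241262383674325 [ 0.0003 -0.     -1.    ]
k 10
[308 239  15  25 175] min [ 0.0667 -0.0093 -0.0084] max [0.0751 0.0002 0.0055]
[335 239  16  25 175] min [ 0.0669  0.0091 -0.0084] max [0.0749 0.0192 0.0055]
```

View pics/w6c.png

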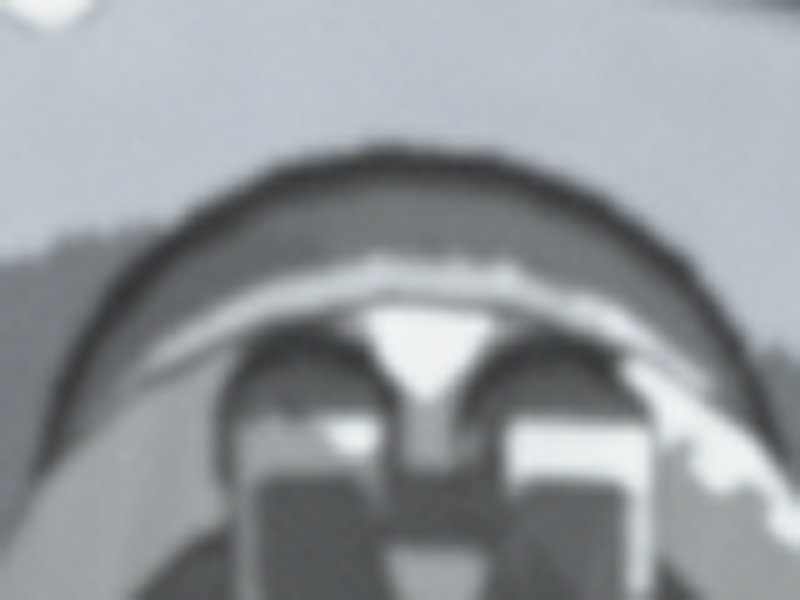

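```bash
python3 tips.py w6 315.7,238.3,.085 340,238.3,.085 315.7,233.3,.077 315.7,233.3,.075|grep ray; python3 - <<'E'
from h import *
d=load('w6');c=cv2.convertScaleAbs(d['color'][226:250,300:356,::-1],alpha=2,beta=0);cv2.imwrite('pics/c7.png',cv2.resize(c,None,fx=14,fy=14,interpolation=cv2.INTER_NEAREST))
E
```

```text
ray 315.7,238.3,.085 [0.6264 0.0773 0.085 ] [ 0.0876 -0.0044 -0.0046]
ray 340,238.3,.085 [0.6369 0.0632 0.085 ] [ 0.0876  0.0132 -0.0046]
ray 315.7,233.3,.077 [0.6273 0.0781 0.077 ] [ 0.0956 -0.0045 -0.0058]
ray 315.7,233.3,.075 [0.6267 0.0778 0.075 ] [ 0.0976 -0.0046 -0.0051]
```

View pics/c7.png

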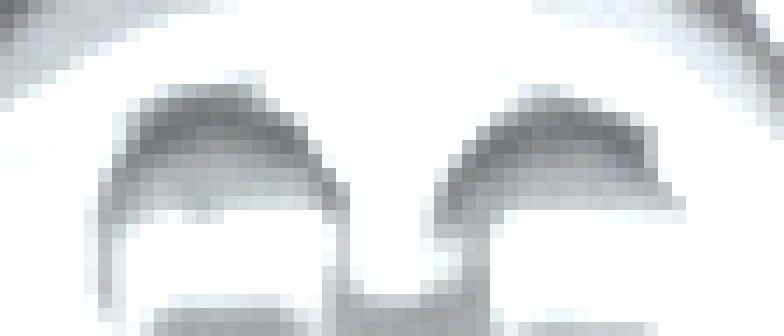

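{"name": "carry_out", "arguments": {
  "deltas": [0, -0.007, 0.012, 0, 0, 0, 0.215, 0.04, 0, 0, 0, 0, 0, 0.215, 0.03, 0, 0, 0, 0, 0, 0.215, 0, 0, 0, 0, 0, 0, 0.215]
}}

```text
clock: 9.62
position: [0.6242, 0.071, 0.1681]
ee_rot: [-0.223, -0.671, -0.223, 0.671]
contact_force: [-0.5, -0.2, -1.3]
width: 0.0517
```

{"name": "carry_out", "arguments": {
  "deltas": [0.04, 0, 0, 0, 0, 0, 0.215, 0.03, 0, 0, 0, 0, 0, 0.215, 0, 0, 0, 0, 0, 0, 0.215]
}}

```text
clock: 10.0
position: [0.6243, 0.0709, 0.1639]
ee_rot: [-0.223, -0.671, -0.223, 0.671]
contact_force: [0.0, -0.3, -1.6]
width: 0.0521
```

```bash
python3 look.py w7 285 365 200 260; python3 tips.py w7
```

```text
10.05 [0.6244 0.0709 0.164 ] [-0.1941  0.325  -1.1815] 0.051937692310637745 -53.24201356582487 [-0.0001 -0.     -1.    ]
k 10
[308 239  15  25 174] min [ 0.0667 -0.0087 -0.0084] max [0.0749 0.0002 0.0054]
[335 239  15  26 185] min [ 0.0664  0.009  -0.0083] max [0.0741 0.0186 0.006 ]
```

View pics/w7c.png

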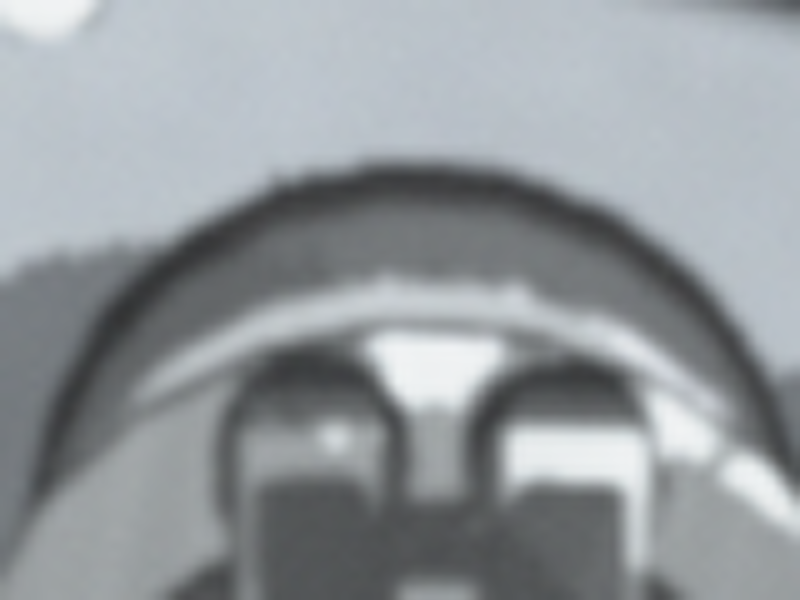

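{"name": "carry_out", "arguments": {
  "deltas": [0.025, 0, 0, 0, 0, 0, 0.215, 0.02, 0, 0, 0, 0, 0, 0.215, 0, 0, 0, 0, 0, 0, 0.215]
}}

```text
clock: 10.42
position: [0.6244, 0.071, 0.1614]
ee_rot: [0.223, 0.671, 0.223, -0.671]
contact_force: [-0.4, 0.7, -0.5]
width: 0.0517
```

{"name": "carry_out", "arguments": {
  "deltas": [0.015, 0, 0, 0, 0, 0, 0.215, 0, 0, 0, 0, 0, 0, 0.215]
}}

```text
clock: 10.68
position: [0.6244, 0.0709, 0.1605]
ee_rot: [0.223, 0.671, 0.223, -0.671]
contact_force: [0.2, 0.1, -1.0]
width: 0.0523
```

```bash
python3 look.py w8 285 365 200 260; python3 tips.py w8;python3 -c "
from h import *
grab('scene','s8');grab('side','d8')
im=cv2.imread('pics/s8.png')[120:220,250:350];cv2.imwrite('pics/s8c.png',cv2.resize(im,(600,600),interpolation=cv2.INTER_CUBIC))"
```

```text
10.725 [0.6244 0.0709 0.1605] [ 0.3871 -0.2108 -1.598 ] 0.05187877941388218 -53.24415646479992 [ 0.0001 -0.     -1.    ]
k 10
[308 240  15  23 125] min [ 0.0664 -0.0091 -0.0084] max [0.0712 0.0003 0.0049]
[335 241  15  22 129] min [ 0.0663  0.0091 -0.0084] max [0.0706 0.0187 0.0049]
```

View pics/w8c.png

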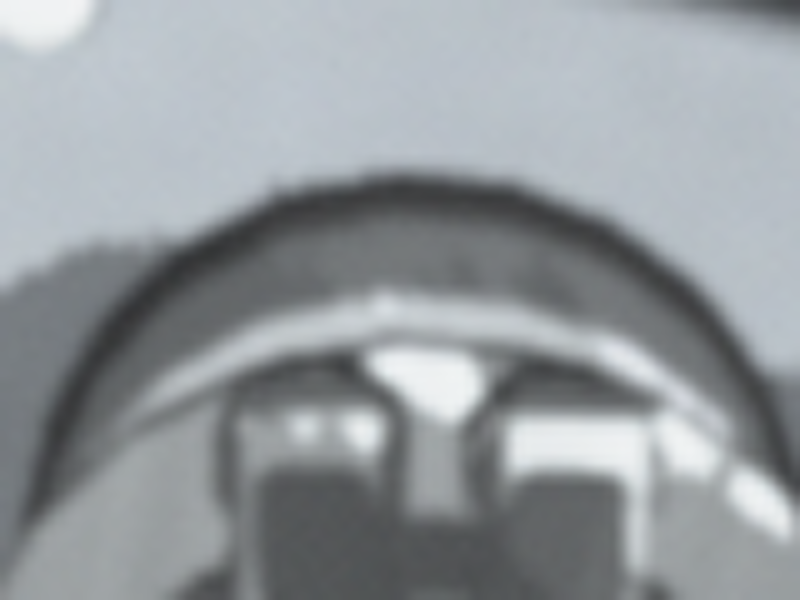

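View pics/s8c.png

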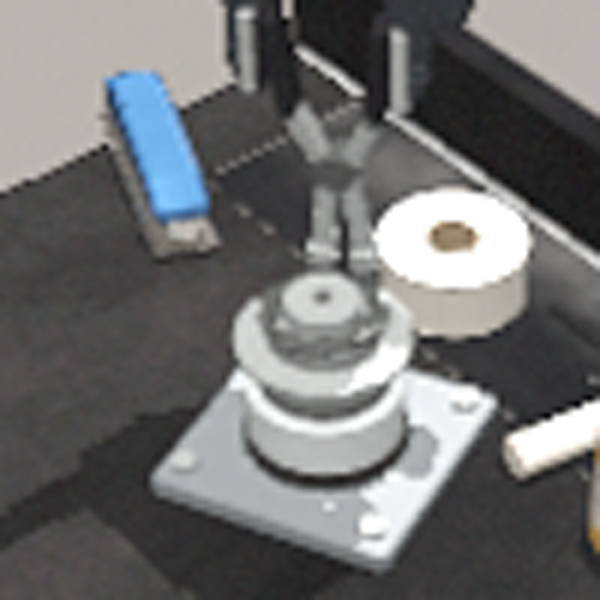

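{"name": "carry_out", "arguments": {
  "deltas": [0.01, 0, 0, 0, 0, 0, 0.15, 0, 0, 0.004, 0, 0, 0, 0.08, 0, 0, 0.004, 0, 0, 0, 0.02, 0, 0, 0.004, 0, 0, 0, -0.04, 0, 0, 0, 0, 0, 0, -0.06, 0, 0, 0, 0, 0, 0, -0.06]
}}

```text
clock: 11.58
position: [0.6245, 0.0702, 0.1604]
ee_rot: [0.223, 0.672, 0.223, -0.67]
contact_force: [1.5, -2.0, 3.6]
width: 0.0404
```

```bash
python3 look.py w9 275 375 190 265;python3 tips.py w9
```

```text
11.625 [0.6245 0.0702 0.1603] [ 2.4213 -0.182   3.4759] 0.04007496676283799 -53.23883114371262 [ 0.0018 -0.0005 -1.    ]
k 8
[304 239  15  23 164] min [ 0.0665 -0.0121 -0.0083] max [ 0.074  -0.0024  0.0055]
[340 239  16  23 172] min [ 0.0662  0.0127 -0.0083] max [0.0743 0.023  0.0055]
```

View pics/w9c.png

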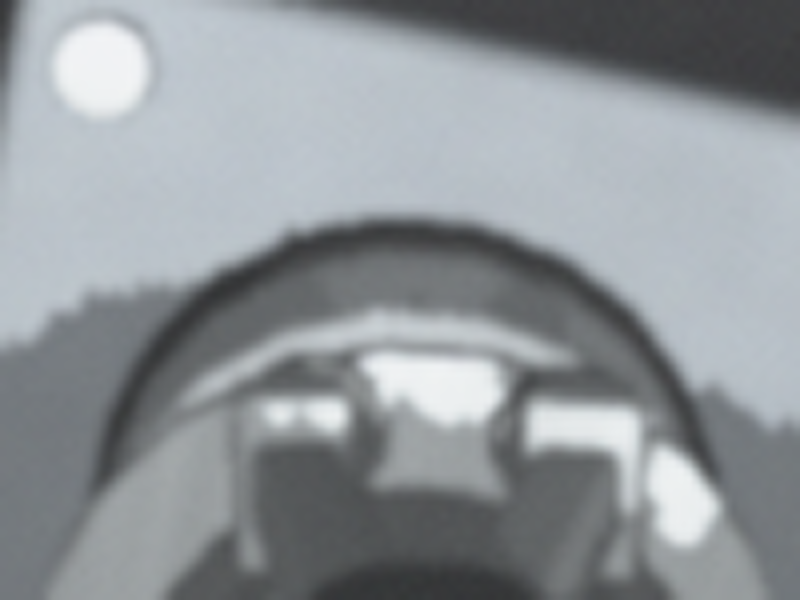

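{"name": "carry_out", "arguments": {
  "deltas": [-0.025, 0.01, 0, 0, 0, 0, -0.06, 0, 0, 0, 0, 0, 0, -0.1, -0.01, 0, 0.004, 0, 0, 0, -0.15, -0.005, 0, 0.004, 0, 0, 0, -0.2, 0, 0, 0, 0, 0, 0, -0.2, 0, 0, 0, 0, 0, 0, -0.2]
}}

```text
clock: 12.38
position: [0.6235, 0.0699, 0.162]
ee_rot: [-0.223, -0.671, -0.223, 0.671]
contact_force: [0.0, 0.1, -0.5]
width: 0.0346
```

```bash
python3 look.py w10 275 375 190 265;python3 tips.py w10
```

```text
12.425 [0.6235 0.0699 0.162 ] [ 0.8547 -0.0252 -0.3103] 0.03416134008909877 -53.23795502407968 [-0.0008  0.0002 -1.    ]
k 8
[298 240  16  20 165] min [ 0.0665 -0.0164 -0.0083] max [ 0.0749 -0.0066  0.005 ]
[339 240  16  21 167] min [ 0.0668  0.0126 -0.0082] max [0.0742 0.0223 0.0055]
```

View pics/w10c.png

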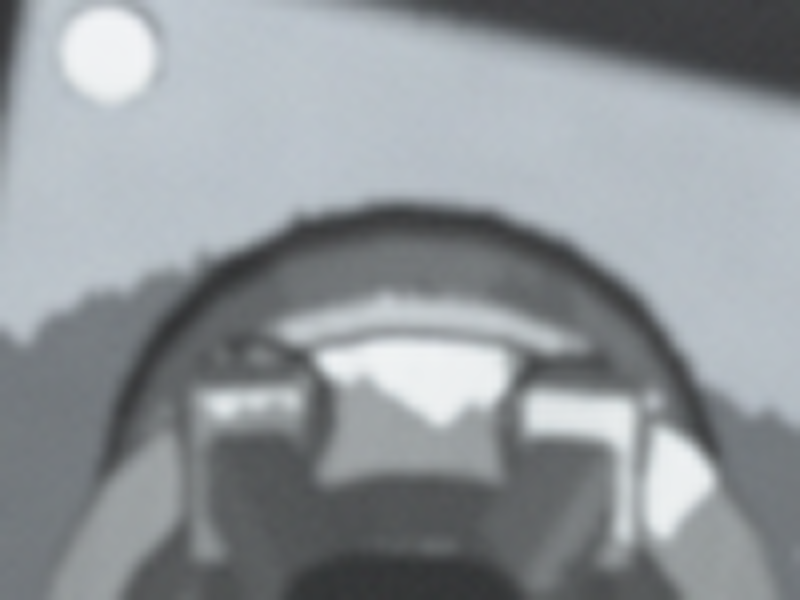

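{"name": "carry_out", "arguments": {
  "deltas": [0, 0, 0.004, 0, 0, 0, -0.25, 0, 0, 0.004, 0, 0, 0, -0.3, 0, 0, 0, 0, 0, 0, -0.36, 0, 0, 0, 0, 0, 0, -0.36]
}}

```text
clock: 12.92
position: [0.623, 0.0695, 0.162]
ee_rot: [-0.223, -0.671, -0.223, 0.671]
contact_force: [0.4, -0.4, -1.9]
width: 0.0279
```

```bash
python3 look.py w11 275 375 190 265;python3 tips.py w11
```

```text
12.975 [0.6231 0.0695 0.162 ] [-0.0171 -0.3233 -1.5704] 0.027597501323635226 -53.243745239455315 [-0.0009  0.0001 -1.    ]
k 8
[294 239  17  21 173] min [ 0.0668 -0.0184 -0.0083] max [ 0.0752 -0.0091  0.005 ]
[343 240  18  22 194] min [ 0.0666  0.0163 -0.0083] max [0.0748 0.0263 0.0056]
```

View pics/w11c.png

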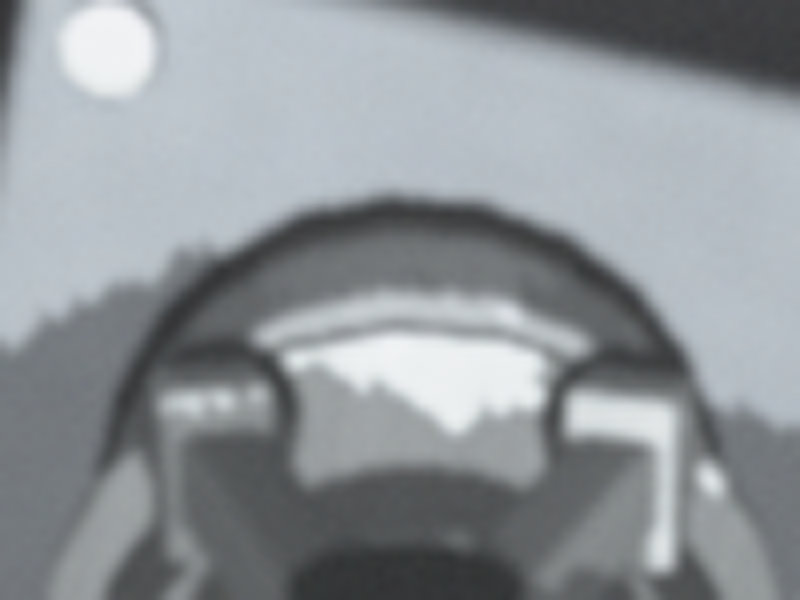

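{"name": "carry_out", "arguments": {
  "deltas": [0.01, 0, 0.004, 0, 0, 0, -0.4, 0.01, 0, 0.004, 0, 0, 0, -0.44, 0.005, 0, 0, 0, 0, 0, -0.46, 0, 0, 0, 0, 0, 0, -0.46]
}}

```text
clock: 13.48
position: [0.6232, 0.0692, 0.1611]
ee_rot: [0.223, 0.671, 0.223, -0.671]
contact_force: [-0.0, -0.3, 0.5]
width: 0.0233
```

```bash
python3 look.py w12 275 375 190 265;python3 tips.py w12
```

```text
13.525 [0.6232 0.0692 0.1611] [-0.0649 -0.8991 -1.1943] 0.023319178148617028 -53.24039378379311 [ 0.0005  0.     -1.    ]
k 8
[292 239  17  21 188] min [ 0.0665 -0.0204 -0.0082] max [ 0.0753 -0.0106  0.0052]
[345 240  20  22 201] min [ 0.0664  0.0177 -0.0082] max [0.0748 0.0287 0.0056]
```

View pics/w12c.png

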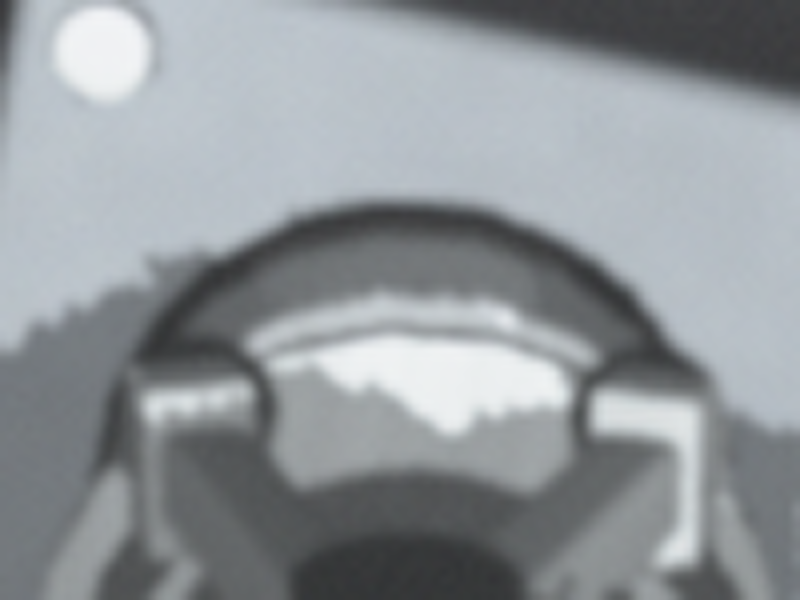

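```bash
python3 tips.py w12 308.6,241,.085 347.6,241,.085 311.5,241,.085|grep ray;python3 tips.py w11 311.5,241,.085 344,241,.085|grep ray; python3 - <<'E'
from h import *
d=load('w12');c=cv2.convertScaleAbs(d['color'][226:266,286:370,::-1],alpha=1.3,beta=0);cv2.imwrite('pics/c12.png',cv2.resize(c,None,fx=9,fy=9,interpolation=cv2.INTER_NEAREST))
d=grab('scene','s12');im=d['color'][120:220,250:350,::-1];cv2.imwrite('pics/s12c.png',cv2.resize(im,(600,600),interpolation=cv2.INTER_CUBIC))
E
```

```text
ray 308.6,241,.085 [0.6233 0.0804 0.085 ] [ 0.0761 -0.0089 -0.0067]
ray 347.6,241,.085 [0.6394 0.0588 0.085 ] [ 0.0761  0.018  -0.0067]
ray 311.5,241,.085 [0.6245 0.0788 0.085 ] [ 0.0761 -0.0069 -0.0067]
ray 311.5,241,.085 [0.6239 0.0789 0.085 ] [ 0.077  -0.007  -0.0063]
ray 344,241,.085 [0.6374 0.0609 0.085 ] [ 0.077   0.0155 -0.0064]
```

View pics/c12.png

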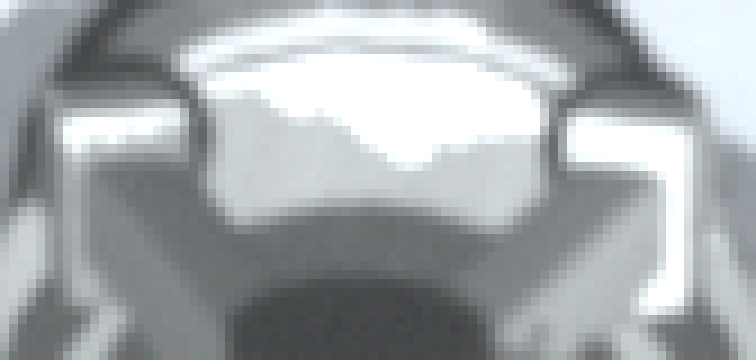

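View pics/s12c.png

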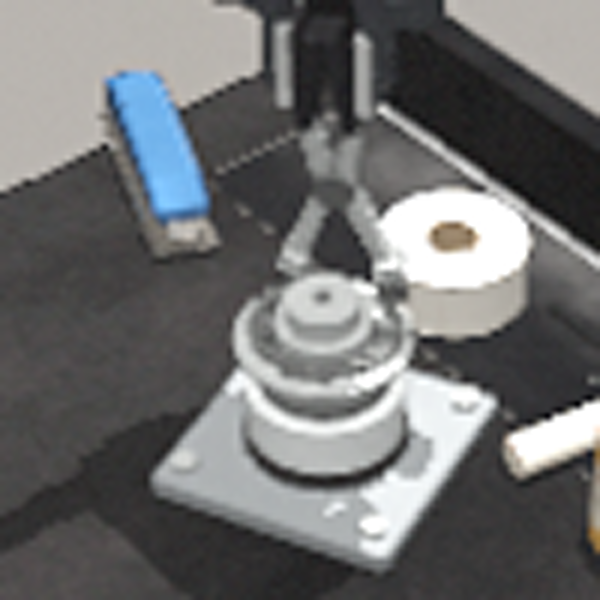

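{"name": "carry_out", "arguments": {
  "deltas": [0.005, 0, 0.004, 0, 0, 0, -0.5, 0.005, 0, 0, 0, 0, 0, -0.53, 0, 0, 0, 0, 0, 0, -0.55, 0, 0, 0, 0, 0, 0, -0.55]
}}

```text
clock: 14.08
position: [0.623, 0.069, 0.1603]
ee_rot: [0.223, 0.671, 0.223, -0.671]
contact_force: [0.5, 0.3, 1.1]
width: 0.0194
```

```bash
python3 look.py w13 275 375 190 265;python3 tips.py w13; python3 - <<'E'
from h import *
d=load('w13');c=cv2.convertScaleAbs(d['color'][226:266,286:370,::-1],alpha=1.3,beta=0);cv2.imwrite('pics/c13.png',cv2.resize(c,None,fx=9,fy=9,interpolation=cv2.INTER_NEAREST))
E
```

```text
14.125 [0.623  0.069  0.1603] [-0.3257  0.4038  1.1854] 0.01975451570289908 -53.23967707797816 [ 0.0004 -0.0001 -1.    ]
k 8
[290 239  19  21 185] min [ 0.0663 -0.0212 -0.0081] max [ 0.0753 -0.0107  0.0048]
[350 240  18  21 210] min [ 0.0664  0.0204 -0.0083] max [0.0746 0.0313 0.0052]
```

View pics/c13.png

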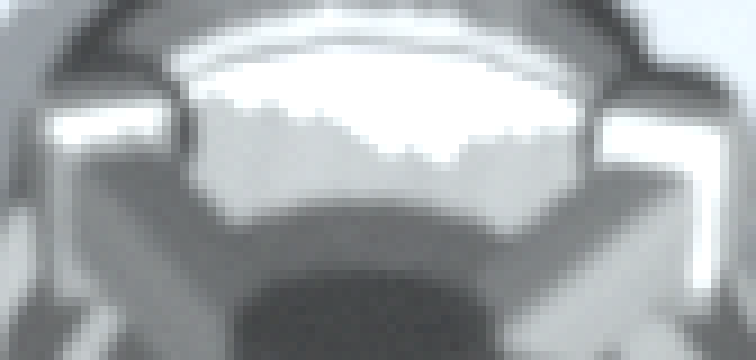

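{"name": "carry_out", "arguments": {
  "deltas": [0, -0.013, 0, 0, 0, 0, -0.58, 0, 0, 0, 0, 0, 0, -0.58, 0.03, 0, 0, 0, 0, 0, -0.58, 0.01, 0, 0, 0, 0, 0, -0.58]
}}

```text
clock: 14.62
position: [0.6226, 0.0695, 0.1579]
ee_rot: [0.223, 0.671, 0.223, -0.671]
contact_force: [0.6, -0.7, 1.5]
width: 0.0184
```

{"name": "carry_out", "arguments": {
  "deltas": [0, 0, 0, 0, 0, 0, -0.58]
}}

```text
clock: 14.75
position: [0.6226, 0.0696, 0.1579]
ee_rot: [0.223, 0.671, 0.223, -0.671]
contact_force: [0.8, -1.8, 2.2]
width: 0.0185
```

```bash
python3 look.py w14 275 375 190 265;python3 tips.py w14; python3 - <<'E'
from h import *
d=grab('scene','s14');im=d['color'][120:220,250:350,::-1];cv2.imwrite('pics/s14c.png',cv2.resize(im,(600,600),interpolation=cv2.INTER_CUBIC))
E
```

```text
14.8 [0.6226 0.0696 0.158 ] [ 0.4934 -0.09    1.7616] 0.018381869878070403 -53.24415809805152 [ 0.0005 -0.0001 -1.    ]
k 8
[291 240  18  20 182] min [ 0.0661 -0.0212 -0.0079] max [ 0.0749 -0.0107  0.0049]
[352 240  19  22 202] min [ 0.0664  0.0217 -0.0081] max [0.0747 0.0329 0.0053]
```

View pics/w14c.png

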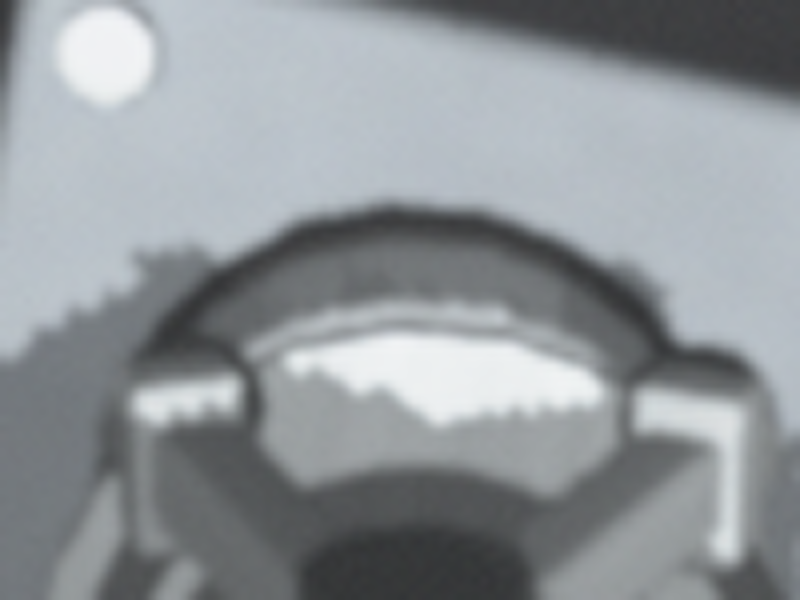

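View pics/s14c.png

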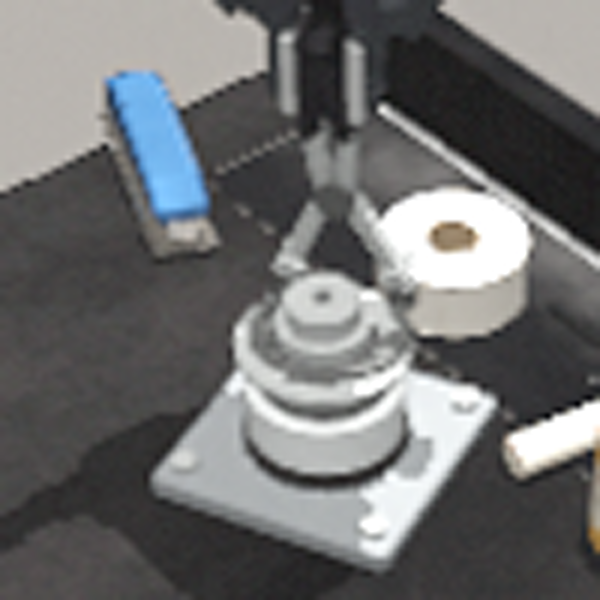

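```bash
cat > ringz.py <<'E'
from h import *
import sys
np.set_printoptions(precision=1,suppress=True,linewidth=160)
for tag in sys.argv[1:]:
    d=load(tag);c=cloud(d);x=c[...,0]-.602;y=c[...,1]-.049;r=np.hypot(x,y)*1000;az=(np.degrees(np.arctan2(y,x))-36.8+180)%360-180;z=c[...,2]*1000
    print(tag)
    for lo,hi in [(8,14),(17.5,19.5),(21.5,26),(29,35)]:
        o=[]
        for a in range(-180,180,30):
            m=(r>lo)&(r<hi)&(az>=a)&(az<a+30)&(z>40)&(z<100); o.append((a,int(m.sum()),round(float(np.median(z[m])),1) if m.sum()>3 else None))
        print(lo,hi,o)
E
python3 ringz.py scene0 wrist0 s8 s12 s14 w14
```

```text
scene0
8 14 [(-180, 6, 85.5), (-150, 5, 87.8), (-120, 5, 87.8), (-90, 2, None), (-60, 3, None), (-30, 3, None), (0, 4, 87.4), (30, 5, 87.0), (60, 2, None), (90, 4, 87.0), (120, 4, 87.2), (150, 3, None)]
17.5 19.5 [(-180, 5, 86.8), (-150, 4, 78.2), (-120, 2, None), (-90, 0, None), (-60, 1, None), (-30, 0, None), (0, 0, None), (30, 0, None), (60, 1, None), (90, 3, None), (120, 2, None), (150, 2, None)]
21.5 26 [(-180, 18, 65.9), (-150, 15, 68.3), (-120, 9, 77.2), (-90, 7, 78.9), (-60, 6, 78.3), (-30, 7, 81.4), (0, 6, 82.7), (30, 4, 80.2), (60, 6, 78.7), (90, 6, 78.6), (120, 9, 79.4), (150, 9, 65.7)]
29 35 [(-180, 41, 66.0), (-150, 28, 49.2), (-120, 24, 45.9), (-90, 17, 67.0), (-60, 8, 68.7), (-30, 9, 84.0), (0, 7, 85.5), (30, 0, None), (60, 6, 67.3), (90, 17, 67.4), (120, 23, 45.8), (150, 30, 49.2)]
wrist0
8 14 [(-180, 48, 87.5), (-150, 48, 87.3), (-120, 49, 87.3), (-90, 48, 87.1), (-60, 47, 87.3), (-30, 52, 87.5), (0, 52, 87.3), (30, 53, 87.5), (60, 54, 87.4), (90, 50, 87.4), (120, 49, 87.4), (150, 50, 87.5)]
17.5 19.5 [(-180, 26, 75.3), (-150, 21, 75.9), (-120, 25, 79.4), (-90, 24, 7
[... 3119 characters left out ...]
 (30, 0, None), (60, 0, None), (90, 0, None), (120, 6, 87.6), (150, 20, 87.5)]
17.5 19.5 [(-180, 0, None), (-150, 0, None), (-120, 13, 75.5), (-90, 42, 75.2), (-60, 3, None), (-30, 19, 64.6), (0, 18, 64.5), (30, 7, 76.1), (60, 30, 75.3), (90, 8, 75.3), (120, 0, None), (150, 0, None)]
21.5 26 [(-180, 0, None), (-150, 0, None), (-120, 98, 65.4), (-90, 79, 64.8), (-60, 3, None), (-30, 89, 64.7), (0, 88, 64.7), (30, 5, 64.6), (60, 103, 66.2), (90, 61, 68.8), (120, 0, None), (150, 0, None)]
29 35 [(-180, 0, None), (-150, 7, 71.2), (-120, 128, 71.3), (-90, 162, 71.2), (-60, 68, 65.2), (-30, 248, 64.2), (0, 248, 64.2), (30, 59, 83.7), (60, 161, 67.8), (90, 87, 65.3), (120, 0, None), (150, 0, None)]
```

{"name": "carry_out", "arguments": {
  "deltas": [0.02, 0, 0, 0, 0, 0, -0.57, 0.015, 0, 0, 0, 0, 0, -0.57, 0, 0, 0, 0, 0, 0, -0.57]
}}

```text
clock: 15.22
position: [0.6225, 0.0696, 0.1558]
ee_rot: [0.223, 0.671, 0.223, -0.671]
contact_force: [1.6, -1.4, 3.1]
width: 0.0187
```

```bash
python3 look.py w15 275 375 190 265;python3 tips.py w15; python3 ringz.py w15; python3 - <<'E'
from h import *
d=load('w15');c=cloud(d)[...,2]*1000
np.set_printoptions(linewidth=200,suppress=True)
for v in range(228,270,3): print(v,c[v,280:386:4].round(0).astype(int))
E
```

```text
15.275 [0.6225 0.0696 0.1559] [ 1.3237 -1.8265  2.2214] 0.01834218930472936 -53.237528451807385 [ 0.0005 -0.0001 -1.    ]
k 8
[291 239  18  21 184] min [ 0.0667 -0.0212 -0.0082] max [ 0.0751 -0.0111  0.0048]
[350 240  21  22 212] min [ 0.0663  0.0216 -0.0083] max [0.075  0.0329 0.005 ]
w15
8 14 [(-180, 0, None), (-150, 0, None), (-120, 0, None), (-90, 10, 87.0), (-60, 1, None), (-30, 0, None), (0, 0, None), (30, 0, None), (60, 0, None), (90, 0, None), (120, 6, 87.0), (150, 13, 87.1)]
17.5 19.5 [(-180, 0, None), (-150, 0, None), (-120, 13, 74.9), (-90, 40, 75.1), (-60, 7, 75.0), (-30, 18, 62.5), (0, 16, 62.8), (30, 11, 75.0), (60, 36, 75.3), (90, 5, 75.6), (120, 0, None), (150, 0, None)]
21.5 26 [(-180, 0, None), (-150, 0, None), (-120, 97, 63.2), (-90, 79, 62.7), (-60, 2, None), (-30, 91, 62.6), (0, 86, 62.6), (30, 7, 63.2), (60, 98, 64.0), (90, 63, 66.9), (120, 0, None), (150, 0, None)]
29 35 [(-180, 0, None), (-150, 9, 68.7), (-120, 122, 69.3), (-90, 167, 69.1), (-60, 71, 68.5), (-30, 243, 62.2), (0, 232, 62.2), (30, 62, 82.4), (60, 161, 65.7), (90, 91, 63.3), (120, 0, None), (150,
[... 717 characters left out ...]
 63 61 62 62 93 94 93 92 86 84 13 12 12 12]
252 [12 13 62 83 87 95 98 98 98 62 63 63 63 64 62 62 97 99 97 97 92 86 83 14 14 12 13]
255 [ 13  60  62  83  89  96 101 102 104 103  63  62  64  62  64 102 103 103 102  98  93  87  82  11  12  12  13]
258 [ 13  62  62  81  82  95 104 107 106 114 112 113 113 113 113 107 107 107 103  98  92  86  83  12  12  11  11]
261 [ 12  62  67  67  63  94 102 109 117 117 117 117 118 118 116 117 112 108 103  99  64  68  69  12  12  12  10]
264 [ 10  63  66  66  62  63 102 109 120 122 120 120 121 122 120 121 113 109 104  63  63  62  70  67  13  13   1]
267 [ 13  63  66  68  61  63  62 109 120 122 124 125 124 125 125 121 113 107  63  65  62  62  69  68  12  12  -1]
```

View pics/w15.png

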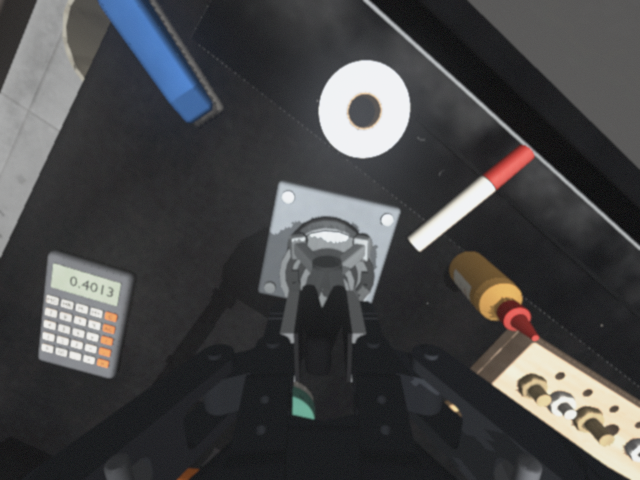

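{"name": "carry_out", "arguments": {
  "deltas": [0.02, 0, 0, 0, 0, 0, -0.57, 0, 0, 0, 0, 0, 0, -0.53, 0, 0, 0, 0, 0, 0, -0.5, 0, 0, 0, 0, 0, 0, -0.47, 0, 0, 0, 0, 0, 0, -0.47]
}}

```text
clock: 15.9
position: [0.6221, 0.0699, 0.1545]
ee_rot: [-0.223, -0.671, -0.223, 0.671]
contact_force: [0.9, -0.9, 3.3]
width: 0.023
```

```bash
python3 look.py w16 275 375 190 265;python3 tips.py w16; python3 ringz.py w16|cut -c1-400; python3 - <<'E'
from h import *
d=load('w16');c=cloud(d)[...,2]*1000
np.set_printoptions(linewidth=200,suppress=True)
for v in range(231,285,3): print(v,c[v,280:386:4].round(0).astype(int))
E
```

```text
15.95 [0.6221 0.0699 0.1545] [0.188  1.1057 4.1348] 0.02286465717773191 -53.23887020849055 [-0.0004  0.0003 -1.    ]
k 8
[291 239  18  21 182] min [ 0.0665 -0.0209 -0.0081] max [ 0.0752 -0.0112  0.005 ]
[346 240  19  21 193] min [ 0.0666  0.0184 -0.0082] max [0.0747 0.0287 0.0053]
w16
8 14 [(-180, 1, None), (-150, 0, None), (-120, 0, None), (-90, 3, None), (-60, 1, None), (-30, 0, None), (0, 0, None), (30, 0, None), (60, 0, None), (90, 5, 87.2), (120, 47, 86.9), (150, 57, 87.1)]
17.5 19.5 [(-180, 0, None), (-150, 0, None), (-120, 12, 75.2), (-90, 45, 74.7), (-60, 22, 74.8), (-30, 18, 62.0), (0, 18, 61.9), (30, 6, 75.0), (60, 28, 75.2), (90, 0, None), (120, 0, None), (150, 0, None)]
21.5 26 [(-180, 0, None), (-150, 0, None), (-120, 68, 66.2), (-90, 105, 63.3), (-60, 8, 61.5), (-30, 81, 61.7), (0, 84, 61.8), (30, 2, None), (60, 92, 62.3), (90, 64, 64.9), (120, 0, None), (150, 0, None)]
29 35 [(-180, 0, None), (-150, 6, 61.9), (-120, 114, 62.3), (-90, 158, 62.6), (-60, 78, 82.3), (-30, 249, 61.5), (0, 230, 61.4), (30, 61, 80.7), (60, 162, 65.4), (90, 77, 65.6), (120, 0, None), (150, 29,
[... 1170 characters left out ...]
 62  12  13  12]
267 [ 12  62  66  60  62 297 101 110 120 122 123 124 123 124 122 118 109 102  61  62  62  66  66  62  13  13   0]
270 [ 13  60  66  65  63  62  61 109 122 123 125 125 124 124 124 118 108  75  61  61  63  66  66  62  13  13   1]
273 [ 61  66  66  66  66  61  76 126 126 127 125 125 125 125 126 126  78  75  71  62  66  66  67  62  13  12   0]
276 [ 62  65  65  65  66  61  76 131 130 129 128 126 127 129 130 129  83  75  75  64  66  66  66  61  13  11   1]
279 [ 13  65  66  65  65  62  75 133 133 133 129 125 128 133 132 132  87  77  76  64  67  67  66  62  12   1   1]
282 [ 13  62  66  63  67  61 137 137 137 136 130 125 128 135 137 136 136  85  76  64  66  65  65  63  13   1   1]
```

View pics/w16c.png

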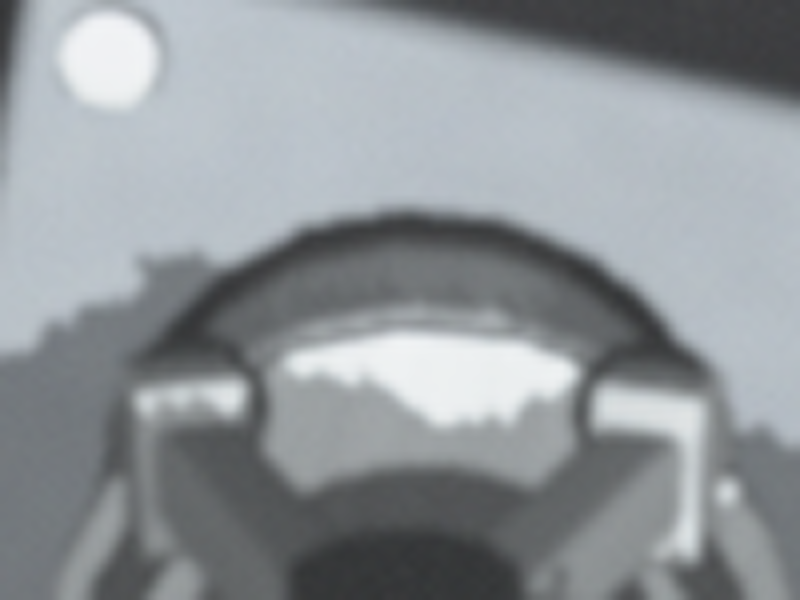

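{"name": "carry_out", "arguments": {
  "deltas": [0, 0, -0.004, 0, 0, 0, -0.42, 0, 0, -0.004, 0, 0, 0, -0.36, 0, 0, -0.004, 0, 0, 0, -0.3, 0, 0, -0.004, 0, 0, 0, -0.25, 0, 0, 0, 0, 0, 0, -0.2]
}}

```text
clock: 16.58
position: [0.6229, 0.0702, 0.1543]
ee_rot: [-0.223, -0.671, -0.223, 0.671]
contact_force: [-0.9, 0.9, 2.7]
width: 0.0341
```

```bash
python3 look.py w17 275 375 190 265;python3 tips.py w17; python3 ringz.py w17|cut -c1-400
```

```text
16.625 [0.6229 0.0702 0.1543] [-0.7708  0.5786  2.899 ] 0.034249313648823825 -53.237382455465934 [-0.0006 -0.0001 -1.    ]
k 8
[297 239  15  22 180] min [ 0.0671 -0.017  -0.0084] max [ 0.0745 -0.0073  0.0055]
[338 240  16  22 180] min [ 0.0668  0.0119 -0.0084] max [0.0749 0.0218 0.0057]
w17
8 14 [(-180, 64, 87.3), (-150, 32, 87.4), (-120, 0, None), (-90, 0, None), (-60, 0, None), (-30, 0, None), (0, 0, None), (30, 0, None), (60, 4, 87.5), (90, 41, 87.3), (120, 62, 87.3), (150, 54, 87.2)]
17.5 19.5 [(-180, 0, None), (-150, 0, None), (-120, 1, None), (-90, 44, 74.9), (-60, 43, 74.7), (-30, 11, 63.0), (0, 23, 62.6), (30, 5, 76.0), (60, 3, None), (90, 0, None), (120, 0, None), (150, 0, None)]
21.5 26 [(-180, 0, None), (-150, 0, None), (-120, 53, 66.5), (-90, 87, 66.6), (-60, 37, 66.5), (-30, 46, 62.8), (0, 81, 62.6), (30, 14, 63.0), (60, 97, 65.5), (90, 21, 66.0), (120, 9, 66.9), (150, 2, None)]
29 35 [(-180, 64, 63.3), (-150, 0, None), (-120, 99, 62.7), (-90, 158, 62.7), (-60, 147, 62.7), (-30, 234, 63.5), (0, 205, 62.3), (30, 120, 65.0), (60, 163, 64.7), (90, 73, 65.7), (120, 13, 62.9), (150, 96, 66.2)]
```

View pics/w17c.png

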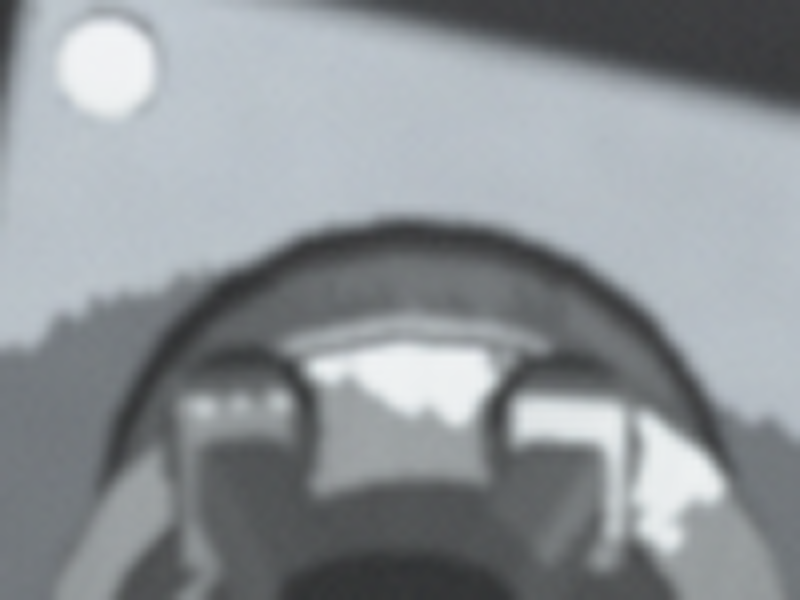

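{"name": "carry_out", "arguments": {
  "deltas": [0, 0, -0.004, 0, 0, 0, -0.14, 0, 0, -0.004, 0, 0, 0, -0.08, 0, 0, -0.004, 0, 0, 0, -0.02, 0, 0, 0, 0, 0, 0, 0.05, 0, 0, 0, 0, 0, 0, 0.12, 0, 0, 0, 0, 0, 0, 0.16, 0, 0, 0, 0, 0, 0, 0.16]
}}

```text
clock: 17.5
position: [0.6234, 0.0708, 0.1541]
ee_rot: [-0.223, -0.671, -0.223, 0.671]
contact_force: [0.6, -0.1, -1.5]
width: 0.0492
```

```bash
python3 look.py w18 275 375 190 265;python3 tips.py w18; python3 ringz.py w18|cut -c1-400
```

```text
17.55 [0.6234 0.0707 0.1541] [-0.0176  0.2144 -1.6121] 0.049423701167699674 -53.24128425240676 [-0.0008  0.0002 -1.    ]
k 8
[303 240  15  25 179] min [ 0.0668 -0.0127 -0.0079] max [ 0.0745 -0.0032  0.0065]
[331 240  15  25 179] min [ 0.0667  0.0064 -0.0078] max [0.0747 0.016  0.0063]
w18
8 14 [(-180, 56, 87.6), (-150, 51, 87.7), (-120, 0, None), (-90, 0, None), (-60, 0, None), (-30, 0, None), (0, 0, None), (30, 0, None), (60, 0, None), (90, 41, 87.6), (120, 58, 87.5), (150, 66, 87.6)]
17.5 19.5 [(-180, 0, None), (-150, 0, None), (-120, 0, None), (-90, 38, 75.3), (-60, 53, 75.1), (-30, 2, None), (0, 15, 65.8), (30, 5, 76.0), (60, 2, None), (90, 0, None), (120, 0, None), (150, 0, None)]
21.5 26 [(-180, 17, 69.8), (-150, 3, None), (-120, 39, 69.6), (-90, 91, 69.7), (-60, 92, 69.4), (-30, 22, 66.0), (0, 40, 65.8), (30, 34, 69.4), (60, 86, 69.6), (90, 6, 69.6), (120, 28, 69.7), (150, 9, 69.9)]
29 35 [(-180, 97, 69.1), (-150, 5, 65.5), (-120, 112, 65.6), (-90, 162, 65.6), (-60, 194, 65.3), (-30, 298, 75.9), (0, 228, 65.2), (30, 198, 65.4), (60, 162, 65.6), (90, 70, 65.4), (120, 42, 65.7), (150, 96, 69.0)]
```

View pics/w18c.png

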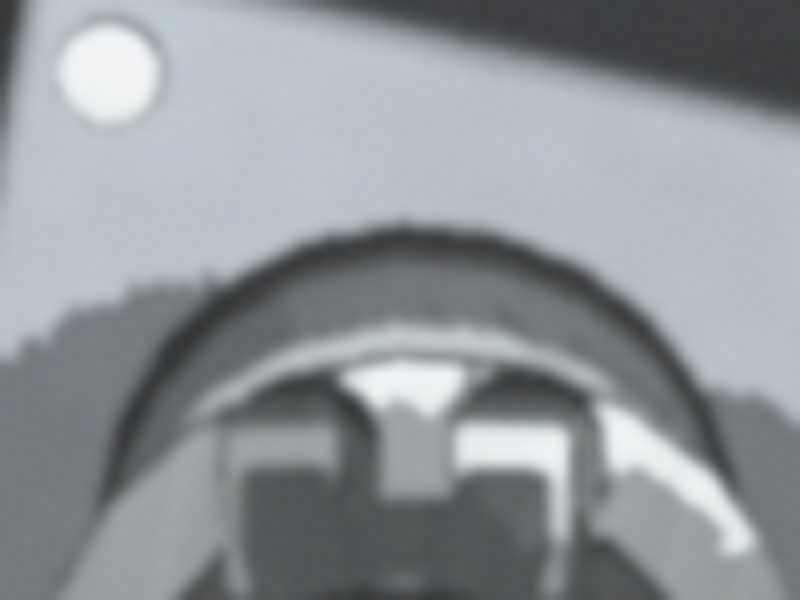

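{"name": "carry_out", "arguments": {
  "deltas": [0, 0.015, 0, 0, 0, 0, 0.2, 0, 0.01, 0, 0, 0, 0, 0.2, -0.05, 0, 0, 0, 0, 0, 0.2, -0.1, 0, 0, 0, 0, 0, 0.2, -0.1, 0, 0, 0, 0, 0, 0.2, 0, 0, 0, 0, 0, 0, 0.2]
}}

```text
clock: 18.3
position: [0.6252, 0.0695, 0.1705]
ee_rot: [0.223, 0.672, 0.223, -0.67]
contact_force: [0.4, -0.5, -1.1]
width: 0.0511
```

```bash
python3 look.py w19 275 375 190 265;python3 tips.py w19; python3 ringz.py w19|cut -c1-400
```

```text
18.35 [0.6248 0.0695 0.1701] [-0.574  -0.3881 -1.2442] 0.0513091637653865 -53.23779889882215 [ 0.001  0.    -1.   ]
k 8
[303 240  15  25 178] min [ 0.0668 -0.0124 -0.0081] max [ 0.0749 -0.0028  0.0058]
[330 240  16  25 177] min [ 0.0667  0.0066 -0.0081] max [0.075  0.0156 0.0063]
w19
8 14 [(-180, 31, 87.2), (-150, 6, 87.4), (-120, 0, None), (-90, 0, None), (-60, 0, None), (-30, 0, None), (0, 0, None), (30, 0, None), (60, 0, None), (90, 0, None), (120, 7, 87.5), (150, 23, 87.8)]
17.5 19.5 [(-180, 0, None), (-150, 0, None), (-120, 12, 75.2), (-90, 32, 75.3), (-60, 13, 75.3), (-30, 20, 72.5), (0, 30, 74.4), (30, 9, 75.9), (60, 29, 75.5), (90, 6, 75.2), (120, 0, None), (150, 0, None)]
21.5 26 [(-180, 16, 69.9), (-150, 0, None), (-120, 60, 69.5), (-90, 83, 69.6), (-60, 57, 69.7), (-30, 23, 65.7), (0, 31, 65.8), (30, 33, 69.5), (60, 78, 69.8), (90, 49, 69.5), (120, 0, None), (150, 16, 69.8)]
29 35 [(-180, 79, 69.3), (-150, 0, None), (-120, 130, 65.6), (-90, 148, 65.5), (-60, 168, 65.4), (-30, 166, 64.7), (0, 168, 64.7), (30, 160, 65.4), (60, 145, 65.5), (90, 122, 65.6), (120, 0, None), (150, 88, 68.8)]
```

View pics/w19c.png

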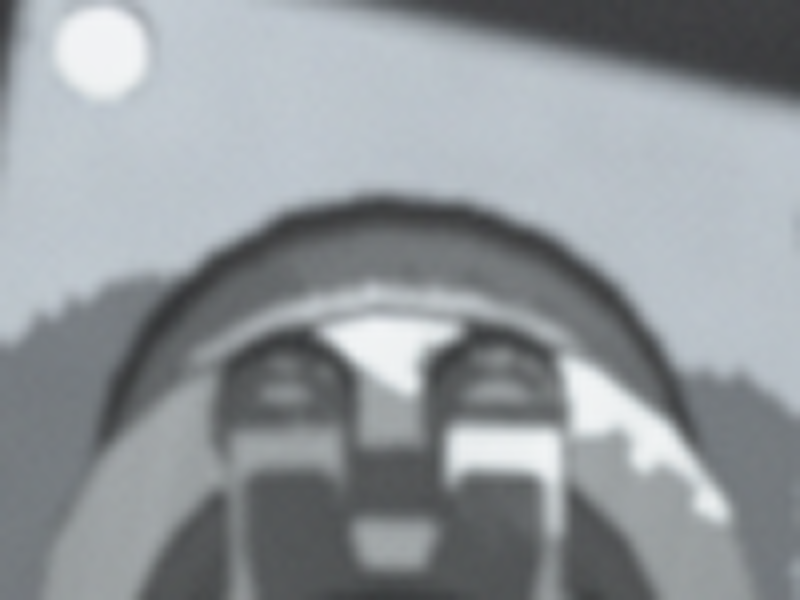

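```bash
python3 - <<'E'
import numpy as np
D=np.array([-.0973,-.2804])/15/.06
for k in range(15):
    f=np.radians(-53.24-3.913*k); print(k,round(D@[np.cos(f),np.sin(f)],3),round(D@[np.sin(f),-np.cos(f)],3))
E
```

```text
0 0.185 0.273
1 0.203 0.26
2 0.22 0.245
3 0.237 0.23
4 0.252 0.213
5 0.266 0.195
6 0.278 0.177
7 0.29 0.157
8 0.3 0.137
9 0.309 0.116
10 0.316 0.095
11 0.322 0.073
12 0.326 0.051
13 0.329 0.029
14 0.33 0.006
```

{"name": "carry_out", "arguments": {
  "deltas": [-0.3, 0, 0, 0, 0, 0, 0.2, -0.3, 0, 0, 0, 0, 0, 0.2, -0.17, 0, 0, 0, 0, 0, 0.2]
}}

```text
clock: 18.73
position: [0.6249, 0.0695, 0.2166]
ee_rot: [0.223, 0.671, 0.223, -0.671]
contact_force: [-0.5, 0.1, -1.6]
width: 0.0511
```

{"name": "carry_out", "arguments": {
  "deltas": [0, 0.185, 0.273, 0.98, 0, 0, 0.2, 0, 0.2, 0.26, 0.98, 0, 0, 0.2, 0, 0.22, 0.245, 0.98, 0, 0, 0.2, 0, 0.237, 0.23, 0.98, 0, 0, 0.2, 0, 0.252, 0.213, 0.98, 0, 0, 0.2, 0, 0.266, 0.195, 0.98, 0, 0, 0.2, 0, 0.278, 0.177, 0.98, 0, 0, 0.2, 0, 0.29, 0.157, 0.98, 0, 0, 0.2, 0, 0.3, 0.137, 0.98, 0, 0, 0.2, 0, 0.31, 0.116, 0.98, 0, 0, 0.2]
}}

```text
clock: 19.98
position: [0.5592, -0.1187, 0.2157]
ee_rot: [-0.017, 0.707, -0.017, -0.707]
contact_force: [-0.3, -0.3, -1.9]
width: 0.0514
```

{"name": "carry_out", "arguments": {
  "deltas": [0, 0.316, 0.095, 0.98, 0, 0, 0.2, 0, 0.322, 0.073, 0.98, 0, 0, 0.2, 0, 0.326, 0.05, 0.98, 0, 0, 0.2, 0, 0.33, 0.03, 0.98, 0, 0, 0.2, 0, 0.33, 0.006, 0.95, 0, 0, 0.2, 0, 0, 0, 0, 0, 0, 0.2, 0, 0, 0, 0, 0, 0, 0.2]
}}

```text
clock: 20.85
position: [0.5272, -0.2107, 0.2157]
ee_rot: [-0.135, 0.694, -0.134, -0.694]
contact_force: [-0.3, -0.2, -0.0]
width: 0.0513
```

```bash
python3 look.py w20 260 390 170 270;python3 tips.py w20; python3 - <<'E'
from h import *
np.set_printoptions(precision=1,suppress=True)
d=load('w20');pos,T=pickle.load(open('pics/w20.st','rb'));c=cloud(d);t=(c-pos)@T*1000
# slot walls tops z~52 and base
for lo,hi in [(48,56),(8,16)]:
  m=(c[...,2]*1000>lo)&(c[...,2]*1000<hi)&(abs(t[...,1])<60)&(abs(t[...,2])<60)
  m[:,:]&= d['color'][...,0]>90
  n,l,st,ce=cv2.connectedComponentsWithStats(m.astype('uint8'))
  for i in range(1,n):
    if st[i,4]>40: P=t[l==i];print(lo,st[i],np.percentile(P,2,0),np.percentile(P,98,0))
E
```

```text
20.9 [ 0.5272 -0.2105  0.2157] [ 0.768  -1.164  -0.5024] 0.05153560278159284 -111.90293638076693 [ 0.0002  0.0007 -1.    ]
k 6
[304 242  15  20 115] min [ 0.0665 -0.0122 -0.0084] max [ 0.0709 -0.0026  0.0041]
[331 242  15  21 113] min [ 0.0667  0.0062 -0.0084] max [0.0708 0.0158 0.0048]
48 [284 192  72   8 449] [162.3 -33.7 -24. ] [167.4  29.6 -17.7]
48 [287 233  68  10 347] [162.3 -32.9  17.6] [167.7  30.2  24.2]
8 [ 280  176   81   60 1546] [202.2 -42.9 -31.4] [207.1  39.5  27.3]
8 [299 205  44   9 317] [200.8 -24.2  -1.8] [206.7  21.1   5.3]
```

View pics/w20c.png

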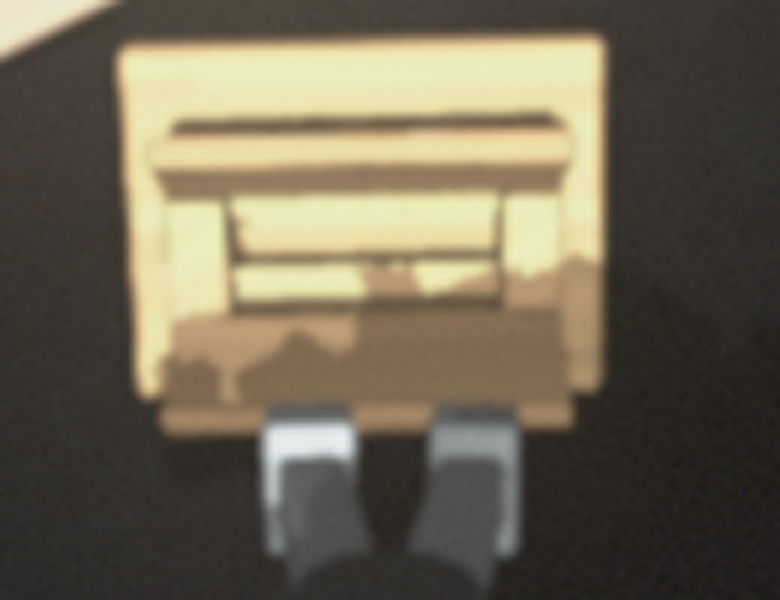

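{"name": "carry_out", "arguments": {
  "deltas": [0, -0.055, 0, -0.2, 0, 0, 0.2, 0.5, 0, 0, 0, 0, 0, 0.2, 0.5, 0, 0, 0, 0, 0, 0.2, 0.2, 0, 0, 0, 0, 0, 0.2, 0, 0, 0, 0, 0, 0, 0.2, 0, 0, 0, 0, 0, 0, 0.2]
}}

```text
clock: 21.65
position: [0.5293, -0.2082, 0.1449]
ee_rot: [-0.129, 0.696, -0.13, -0.694]
contact_force: [0.1, 0.3, -1.8]
width: 0.0512
```

```bash
python3 look.py w21 230 410 160 295
```

```text
21.7 [ 0.5293 -0.2083  0.145 ] [-0.3572 -0.5727 -1.2533] 0.05149950781812805 -111.10570884845248 [ 0.0024 -0.0012 -1.    ]
k 4
```

View pics/w21c.png

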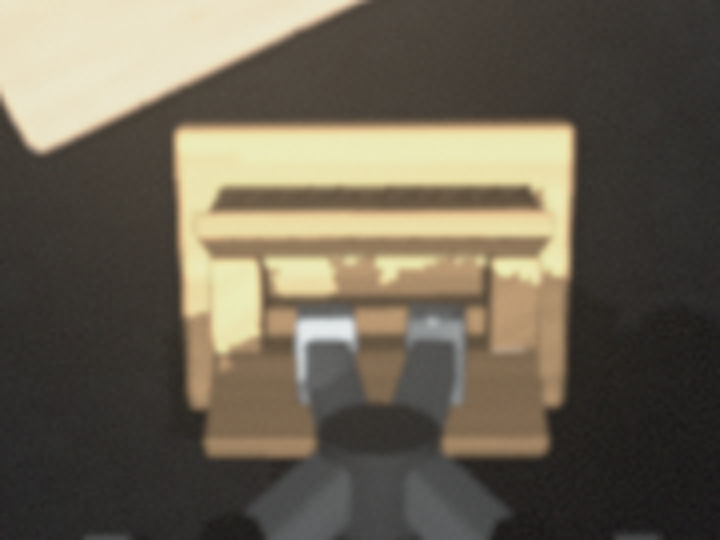

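{"name": "carry_out", "arguments": {
  "deltas": [0.25, 0, 0, 0, 0, 0, 0.2, 0.25, 0, 0, 0, 0, 0, 0.2, 0.15, 0, 0, 0, 0, 0, 0.2, 0.08, 0, 0, 0, 0, 0, 0.2, 0, 0, 0, 0, 0, 0, 0.2]
}}

```text
clock: 22.32
position: [0.5281, -0.2078, 0.0994]
ee_rot: [0.13, -0.695, 0.129, 0.695]
contact_force: [-0.9, 0.2, -1.3]
width: 0.0517
```

```bash
python3 look.py w22 230 410 160 295
```

```text
22.375 [ 0.5284 -0.208   0.0998] [ 0.1764  0.2025 -1.6382] 0.05094242403221551 -111.12062992583019 [-0.0001  0.0001 -1.    ]
k 4
```

View pics/w22c.png

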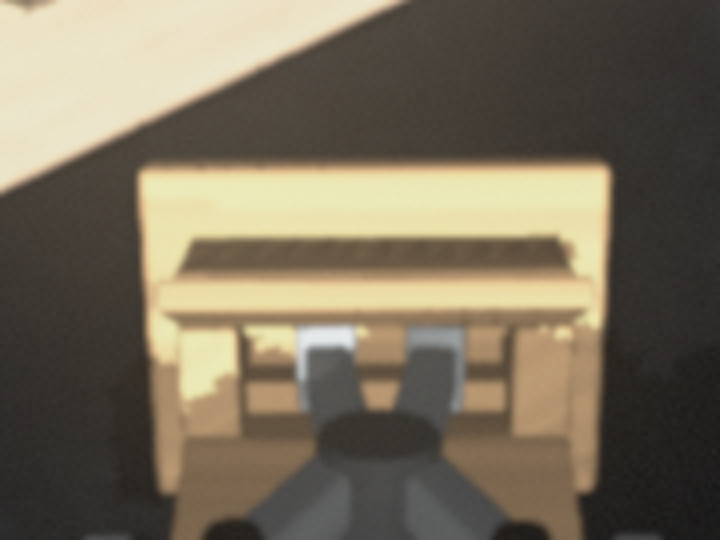

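Entry is free, so I'll continue down in small steps until it touches.

{"name": "carry_out", "arguments": {
  "deltas": [0.03, 0, 0, 0, 0, 0, 0.2, 0.02, 0, 0, 0, 0, 0, 0.2, 0, 0, 0, 0, 0, 0, 0.2]
}}

```text
clock: 22.75
position: [0.529, -0.2083, 0.0977]
ee_rot: [-0.129, 0.696, -0.13, -0.694]
contact_force: [0.0, 0.2, 3.2]
width: 0.0515
```

{"name": "carry_out", "arguments": {
  "deltas": [0.02, 0, 0, 0, 0, 0, 0.2, 0, 0, 0, 0, 0, 0, 0.2]
}}

```text
clock: 23.0
position: [0.5288, -0.2082, 0.0963]
ee_rot: [-0.129, 0.696, -0.13, -0.695]
contact_force: [0.4, -0.5, 4.7]
width: 0.0513
```

{"name": "carry_out", "arguments": {
  "deltas": [0, 0, 0, 0, 0, 0, 0.25, 0, 0, 0, 0, 0, 0, 0.3, 0, 0, 0, 0, 0, 0, 0.36, 0, 0, 0, 0, 0, 0, 0.45, 0, 0, 0, 0, 0, 0, 0.6, 0, 0, 0, 0, 0, 0, 1, 0, 0, 0, 0, 0, 0, 1, 0, 0, 0, 0, 0, 0, 1]
}}

```text
clock: 24.0
position: [0.5284, -0.208, 0.0958]
ee_rot: [-0.13, 0.695, -0.13, -0.695]
contact_force: [-0.2, -0.1, -0.1]
width: 0.0854
```

```bash
python3 look.py w23 200 440 160 340
```

```text
24.05 [ 0.5284 -0.2079  0.0958] [-0.0462 -0.794  -0.0763] 0.08562704815773678 -111.11951217130186 [ 0.0002 -0.0001 -1.    ]
k 3
```

View pics/w23c.png

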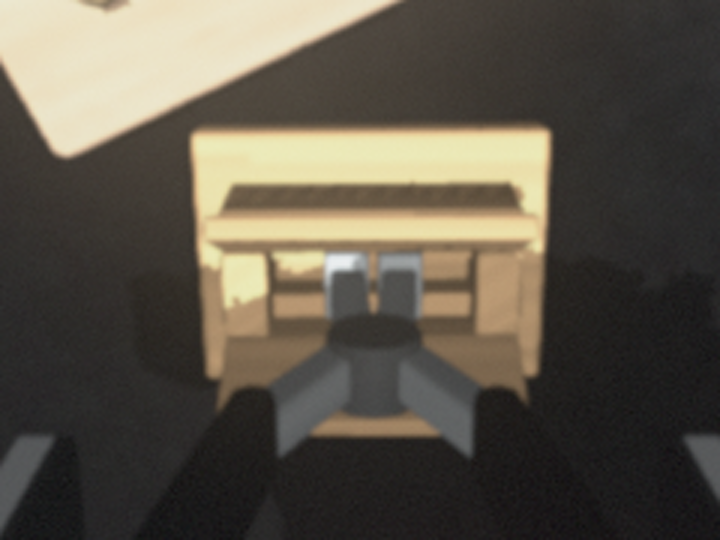

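Pliers released upright and centred. I'll rise straight up and take final views.

{"name": "carry_out", "arguments": {
  "deltas": [-0.3, 0, 0, 0, 0, 0, 1, -0.6, 0, 0, 0, 0, 0, 1, -0.8, 0, 0, 0, 0, 0, 1, -0.6, 0, 0, 0, 0, 0, 1, 0, 0, 0, 0, 0, 0, 1, 0, 0, 0, 0, 0, 0, 1]
}}

```text
clock: 24.8
position: [0.5278, -0.2076, 0.2329]
ee_rot: [0.13, -0.695, 0.129, 0.696]
contact_force: [0.2, -0.0, 0.6]
width: 0.0852
```

```bash
python3 look.py w24 0 640 0 480; python3 ringz.py w24|cut -c1-420; python3 - <<'E'
from h import *
np.set_printoptions(precision=4,suppress=True)
d=load('w24');c=cloud(d);m0=(abs(c[...,0]-.528)<.06)&(abs(c[...,1]+.209)<.06)
m=(m0&(c[...,2]>.128)&(c[...,2]<.15)).astype('uint8');n,l,st,ce=cv2.connectedComponentsWithStats(m)
for i in range(1,n):
    if st[i,4]>8:print(st[i],c[l==i].mean(0),c[l==i].max(0))
a=cv2.imread('pics/w24.png')
s=grab('scene','s24')['color'][:,:,::-1]
b=cv2.resize(s[120:220,250:350],(400,400),interpolation=cv2.INTER_CUBIC);e=cv2.resize(s[210:290,310:390],(400,400),interpolation=cv2.INTER_CUBIC)
cv2.imwrite('pics/c24.png',np.hstack([b,e]))
E
```

```text
24.85 [ 0.5275 -0.2075  0.2323] [0.0575 0.2744 0.1054] 0.08530308721628509 -111.12015110837548 [-0.0024  0.0013 -1.    ]
k 1
w24
8 14 [(-180, 38, 87.0), (-150, 48, 87.2), (-120, 42, 87.3), (-90, 40, 87.3), (-60, 43, 87.1), (-30, 36, 87.2), (0, 40, 87.0), (30, 42, 87.2), (60, 43, 87.2), (90, 36, 87.4), (120, 38, 87.2), (150, 39, 87.0)]
17.5 19.5 [(-180, 51, 72.1), (-150, 65, 72.1), (-120, 70, 72.1), (-90, 42, 73.2), (-60, 36, 73.5), (-30, 19, 75.0), (0, 0, None), (30, 0, None), (60, 0, None), (90, 2, None), (120, 18, 75.3), (150, 30, 74.9)]
21.5 26 [(-180, 24, 68.9), (-150, 36, 69.1), (-120, 63, 69.3), (-90, 61, 69.1), (-60, 63, 69.2), (-30, 73, 69.9), (0, 36, 72.5), (30, 0, None), (60, 0, None), (90, 28, 69.2), (120, 60, 67.6), (150, 45, 66.3)]
29 35 [(-180, 227, 64.8), (-150, 213, 45.9), (-120, 213, 45.6), (-90, 206, 64.0), (-60, 146, 64.9), (-30, 152, 72.7), (0, 106, 73.4), (30, 10, 75.0), (60, 18, 65.0), (90, 67, 65.4), (120, 82, 65.1), (150, 155, 65.1)]
[284 226  13  26 286] [ 0.5381 -0.1854  0.1358] [ 0.5459 -0.1786  0.1393]
[352 226  13  26 287] [ 0.5196 -0.2336  0.1359] [ 0.5271 -0.2272  0.1396]
```

View pics/w24.png

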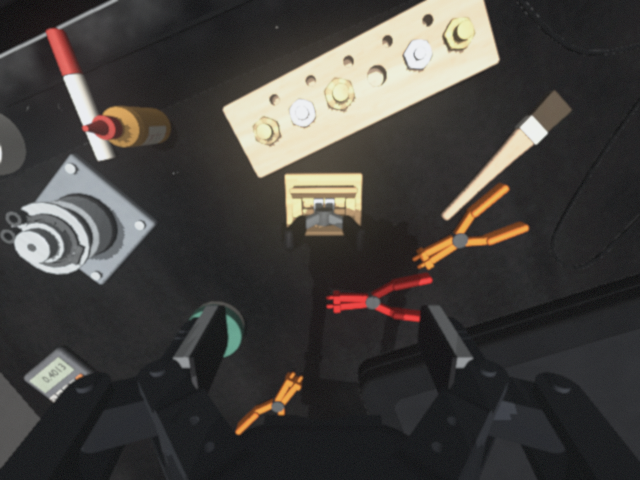

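View pics/c24.png

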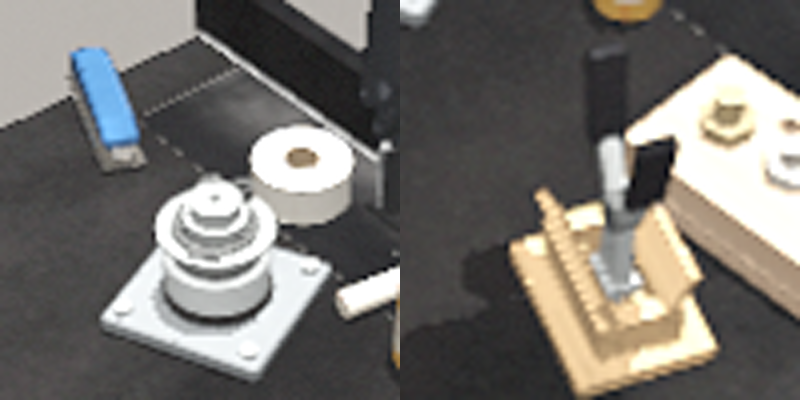

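```bash
python3 - <<'E'
from h import *
d=load('w24');im=d['color'][200:260,0:80,::-1];cv2.imwrite('pics/c25.png',cv2.resize(im,None,fx=10,fy=10,interpolation=cv2.INTER_CUBIC))
d=load('w19');print([ray(d,u,v,.0755).round(4) for u,v in ((275+287/8,236.5),(275+497/8,236.5))])
a,b=[ray(d,u,236.5,.0755) for u in (275+287/8,275+497/8)];print(np.linalg.norm(a-b))
E
```

```text
[array([0.6234, 0.0781, 0.0755]), array([0.6351, 0.0623, 0.0755])]
0.01961700333769699
```

View pics/c25.png

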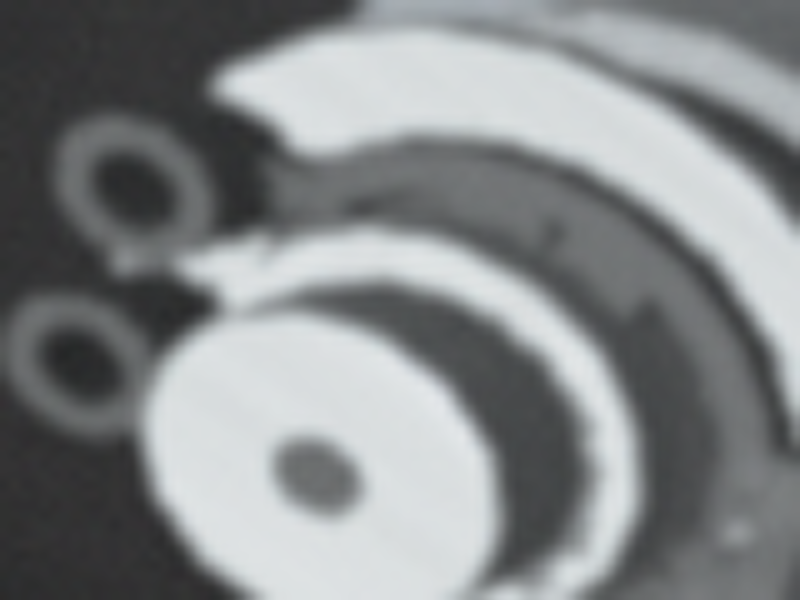

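```bash
python3 - <<'E'
from h import *
d=load('w24');a,b=ray(d,13.3,218.5,.0755),ray(d,7.8,236.5,.0755);print(np.linalg.norm(a-b),(a+b)/2-np.array([.602,.049,0]))
print(ray(d,31.7,247.8,.087))
E
```

```text
0.02046740314427798 [0.02252611 0.01794457 0.0755    ]
[0.60088528 0.04963125 0.087     ]
```

{"name": "carry_out", "arguments": {
  "deltas": [0, -0.5, 0.055, 0, 0, 0, 1, 0, -0.78, 0.055, 0, 0, 0, 1, 0, -0.78, 0.055, 0, 0, 0, 1, 0, -0.78, 0.055, 0, 0, 0, 1, 0, -0.78, 0.055, 0, 0, 0, 1, 0, -0.78, 0.055, 0, 0, 0, 1, 0, -0.26, 0, 0, 0, 0, 1, 0, 0, 0, 0, 0, 0, 1]
}}

```text
clock: 25.9
position: [0.6103, 0.0604, 0.2324]
ee_rot: [0.129, -0.694, 0.129, 0.696]
contact_force: [0.2, -0.5, -0.1]
width: 0.0857
```

```bash
python3 look.py w26 250 400 170 290
```

```text
25.95 [0.6101 0.0594 0.2327] [ 0.4446  0.2688 -0.6063] 0.0854823066023272 -111.09814253345802 [-0.0021 -0.0012 -1.    ]
k 5
```

View pics/w26c.png

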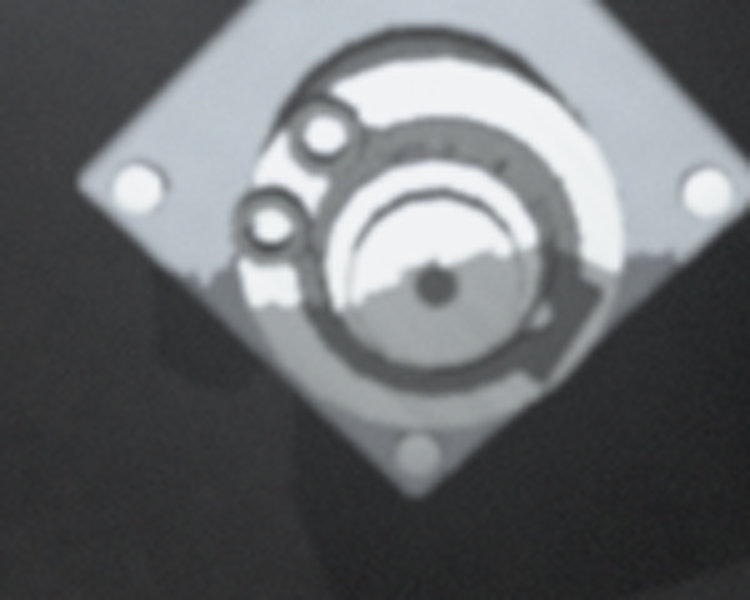

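```bash
python3 - <<'E'
from h import *
np.set_printoptions(precision=4,suppress=True)
d=load('w26')
P=lambda u,v,h: ray(d,250+u/5-.4,170+v/5-.4,h)
a,b=P(327,134,.0755),P(270,226,.0755);c=P(435,284,.087);print(np.linalg.norm(a-b),c,(a+b)/2-c,np.linalg.norm(((a+b)/2-c)[:2]))
# bridge outer corners
e,f=P(603,288,.069),P(543,383,.069);print('bridge',e,f,(e+f)/2-c,np.linalg.norm(((e+f)/2-c)[:2]))
d0=load('wrist0');im=d0['color'][95:215,290:410,::-1];im2=d['color'][170:290,260:380,::-1]
cv2.imwrite('pics/c27.png',np.hstack([cv2.resize(i,(400,400),interpolation=cv2.INTER_CUBIC) for i in (im[20:100,20:100] if 0 else im,im2)]))
im=cv2.resize(d['color'][180:232,290:332,::-1],None,fx=12,fy=11,interpolation=cv2.INTER_CUBIC);cv2.imwrite('pics/c28.png',im)
im=cv2.resize(d0['color'][118:170,362:404,::-1],None,fx=12,fy=11,interpolation=cv2.INTER_CUBIC);cv2.imwrite('pics/c29.png',im)
E
```

```text
0.020203547212742413 [0.602  0.0494 0.087 ] [ 0.024   0.0172 -0.0115] 0.029564197207067967
bridge [0.5843 0.021  0.069 ] [0.5702 0.038  0.069 ] [-0.0248 -0.0199 -0.018 ] 0.03181831717691926
```

View pics/c28.png

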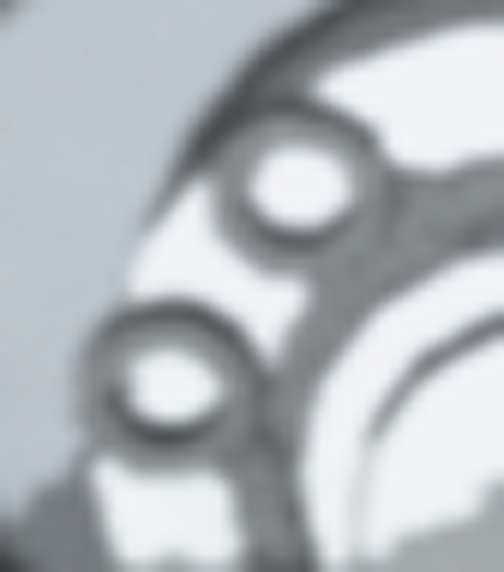

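View pics/c29.png

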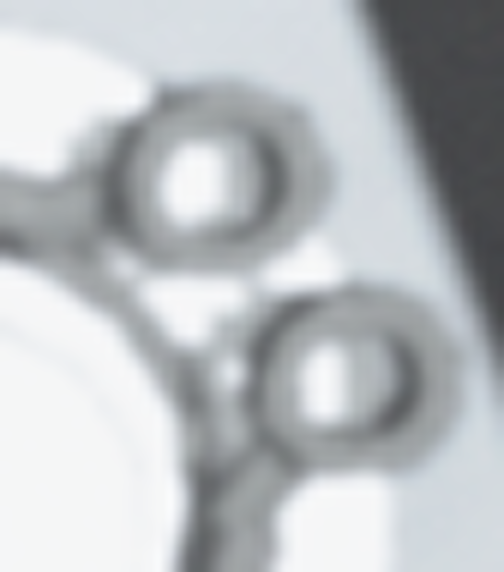

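```bash
python3 -c "
from rig import job
print(job.sign_off())"
```

```text
the job is handed in; nothing more can be done
None
```

I seated the ring in the groove, put the pliers back upright in their stand, and handed the job in at about 26 s. The hand-in gives no verdict.

**How it went:**
- I lifted the black pliers from the beech stand and put both pins into the ring's eyes. I then spread the ring to about 0.23–0.25 rad, judged from the spacing of the eyes.
- I pressed it past the land and onto the washer, which went down about 6 mm. The push was roughly 5 N while I first spread the ring on the shoulder and roughly 5 N at most on the washer.
- I let the ring contract slowly, withdrew the pins and returned the pliers.

**What the last checks showed:**
- **Ring height:** its top measures about 69.5 mm all round in a close view, level with the land's underside. The washer holds it there, with its own top at about 65.5 mm.
- **Pliers:** the handles are within 1 mm of where they started.
- **Other things:** the tin, the bottle and the look-alikes look unmoved in the last wrist picture. I did not measure them.

**What did not fully agree:**
- The eyes measured about 19–20 mm apart at the end, against 18 mm when closed. They also sit about 1–2 mm nearer the spindle axis than before. That suggests the ring lies slightly off centre and 0.01–0.02 rad short of fully closed, or that my pixel readings are off by that much. I did not try to correct it.
- The right arm hung about 2.5 mm higher than the left while I was pressing. It levelled before the ring closed.

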